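# Load drawer pulls into the finishing jig and lock them under the retaining plate

### The job

Lift every wooden drawer pull out of the blue fitted tray by its fin and set each one flat in a bay of its own in the plywood finishing jig, fins lying along the jig's length. When all are in, take the white plate by its red handle and lower it level and gently over the fins and onto both steel dowels until it lies fully home, then turn both red-pegged turn-buttons fully over the plate's ends. Leave the other things on the bench where they are.

Things in the scene. Friction and masses are not known exactly. Their poses are not given: they have to be found in the camera images.
- tray: Blue fitted tray fixed to the bench, 180 x 180 x 34 mm. Origin: centre of the underside. Four square pockets 63 x 63 mm (1.5 mm play each side), 26 mm deep, floor at z = 8 mm, centred at x = +-40, y = +-40 mm.
- jig: Plywood finishing jig, fixed. Origin: centre of the underside, z up. Block 240 (x) x 170 (y) mm, top at z = 38 mm; four bays 70 x 70 mm, floor at z = 10 mm, centred at x = +-40, y = +-40 mm. Two steel dowels, 12 mm diameter, tapered tips, at x = +-103, y = 0, z = 38 to 64 mm. 10 mm foot boards reach x = +-155 mm and bear the posts of the turn-buttons.
- jig_seat (a point): Point on the jig's axis at its top, jig z = 38 mm: the plate's origin lies here when the plate is home. Axes as the jig's.
- plate: White plate 240 (x) x 170 (y) x 10 mm, 0.28 to 0.45 kg, loose on the bench. Origin: centre of the underside, z up. 15 mm holes at x = +-103, y = 0 for the dowels; four windows 58 (x) x 34 (y) mm at x = +-40, y = +-40 mm for the fins (which stand 26 mm above it when home). Red handle at its centre: block 50 (x) x 16 (y) mm, z = 10 to 76 mm. A half turn makes no difference.
- pull1: Wooden drawer pull (may be absent): base 60 x 60 x 26 mm with one upright fin 40 mm long (x) by 14 mm thick (y), centred, z = 26 to 64 mm; 90 to 180 g. Origin: centre of the underside, z up. Starts in a tray pocket, base flush with the tray top, so only the fin can be gripped. Any bay will do, fin along the jig's x; a half turn makes no difference.
- pull2: Drawer pull exactly like pull1 (may be absent).
- pull3: Drawer pull exactly like pull1 (may be absent).
- pull4: Drawer pull exactly like pull1 (may be absent).
- button_a (a joint): Turn-button A of the jig: steel bar 56 x 18 x 9 mm on a vertical pivot at jig x = +136, y = +50 mm, underside at jig z = 51 mm. Joint in rad, grows clockwise from above, limits -0.5 to 1.62. Near 0 it is open: peg to the jig's -y side of the pivot, clear of the plate. At 1.57 it is shut: peg to the -x side, bar 30 mm over the plate's end. Friction holds it; about 2 N at the peg turns it.
- button_b (a joint): Turn-button B of the jig: steel bar 56 x 18 x 9 mm on a vertical pivot at jig x = -136, y = -50 mm, underside at jig z = 51 mm. Joint in rad, grows clockwise from above, limits -0.5 to 1.62. Near 0 it is open: peg to the jig's +y side of the pivot, clear of the plate. At 1.57 it is shut: peg to the +x side, bar 30 mm over the plate's end. Friction holds it; about 2 N at the peg turns it.
- peg_a (a point): Grip point on the upright round red peg of turn-button A, 34 mm from the pivot axis: peg 12 mm diameter, jig z = 60 to 93 mm; this point is on its axis at jig z = 81 mm. The axes turn with the bar.
- peg_b (a point): Grip point on the upright round red peg of turn-button B, 34 mm from the pivot axis: peg 12 mm diameter, jig z = 60 to 93 mm; this point is on its axis at jig z = 81 mm. The axes turn with the bar.
- glue: Yellow glue bottle, 150 mm tall, 56 mm diameter, standing; origin under its centre. A bystander: leave it where it is.
- wax: Green wax can, 60 mm tall, 76 mm diameter; origin under its centre. A bystander: leave it where it is.
- sanding_block: Cork block 100 x 60 x 30 mm; origin under its centre. A bystander: leave it where it is.
- screwdriver: Red screwdriver lying along its x. A bystander: leave it where it is.

How it is judged:
On the way, in this order (a step that is already met when the one before it is completed fails the run):
1. every pull lies flat in a bay of the jig (z of pull1 in the frame of jig between 0.006 and 0.014 m and angle between each of pull1, pull2, pull3, pull4's own z axis and vertical below 0.1 rad and x of pull1 in the frame of jig between -0.05 and 0.05 m and y of pull1 in the frame of jig between -0.05 and 0.05 m and z of pull2 in the frame of jig between 0.006 and 0.014 m and x of pull2 in the frame of jig between -0.05 and 0.05 m and y of pull2 in the frame of jig between -0.05 and 0.05 m and z of pull3 in the frame of jig between 0.006 and 0.014 m and x of pull3 in the frame of jig between -0.05 and 0.05 m and y of pull3 in the frame of jig between -0.05 and 0.05 m and z of pull4 in the frame of jig between 0.006 and 0.014 m and x of pull4 in the frame of jig between -0.05 and 0.05 m and y of pull4 in the frame of jig between -0.05 and 0.05 m), for 0.2 s.
2. the plate lies home on both dowels over the loaded pulls (all of step 1 and horizontal distance between plate and jig_seat below 0.005 m and z of plate in the frame of jig_seat between -0.003 and 0.003 m and angle between plate's own z axis and vertical below 0.03 rad and angle between the x axis of plate and the x axis of jig, either way round below 0.05 rad), for 0.2 s.
3. both turn-buttons are turned over the plate (value of joint each of button_a, button_b above 1.3 rad and horizontal distance between plate and jig_seat below 0.005 m and z of plate in the frame of jig_seat between -0.003 and 0.003 m and angle between plate's own z axis and vertical below 0.03 rad and angle between the x axis of plate and the x axis of jig, either way round below 0.05 rad), for 0.2 s.
At the end, for the whole second after the job is handed in: Every pull lies flat in a bay (origin within 50 mm of the jig axis in x and y, 6 to 14 mm up, tilt under 0.1 rad); plate on both dowels within 5 mm sideways and 3 mm in height of home, level to 0.03 and in line to 0.05 rad; both turn-buttons over 1.3 rad; all at rest (all of step 1 and all of step 3 and linear speed of each of plate, pull1, pull2, pull3, pull4 below 0.02 m/s); the robot touches nothing.
It fails at once if the plate dropped or slammed onto the jig (faster than 0.4 m/s within 40 mm of home) (linear speed of plate above 0.4 m/s and distance between plate and jig_seat below 0.04 m).
It fails at once if the plate tipped by more than 0.5 rad (angle between plate's own z axis and vertical above 0.5 rad).
It fails at once if a bystander moved by more than 50 mm (distance of any of glue, wax, sanding_block, screwdriver from where it was at the start of the episode above 0.05 m).
Of pull1, pull2, pull3, pull4 only 2 to 4 are there at a start; the rules pass over those that are not, and their reading is None.
At some moment in a run one of plate may be knocked a few centimetres aside while the robot is not near it.
It also fails if it takes over 210 s, if anything falls off the work surface, if the arm or the gripper's body presses on something with over 40 N, if the wrist force passes 120 N, or if a joint passes its speed limit or range.

### The arm

A 6-joint arm with a two-finger parallel gripper is mounted at the origin on the work surface. World frame = base frame: x ahead of the robot, y to its left, z up, the work surface at z = 0. Lengths are in m, angles in rad, forces in N, time in s.
With the tool pointing down it reaches from about 0.3 to 0.75 m from the base axis. Payload 8.5 kg.
Tool frame: the origin (TCP) lies midway between the tips of the shut fingers; the grasp point (between the pads) lies 19 mm behind it; z points along the fingers, y is the line along which they close (so a half turn about z gives the same grasp; the last joint's range is limited). The gripper opens to 88 mm and grips with 3 to 60 N. Pads are 18 mm wide; open, the fingers measure 123 mm over their backs; the gripper's body (75 mm by 187 mm) begins 45 mm behind the grasp point.
Start: joints at [-0.215, 0.381, 1.297, -0, 1.464, -0.215], TCP at [0.55, 0, 0.239] pointing down, gripper open.
Joint ranges: [-3.11, 3.11], [-0.89, 2.33], [0.22, 2.48], [-1.42, 4.56], [0.17, 2.85], [-2.88, 2.88]. Speed limits (rad/s): [2.39, 2.39, 3.14, 3.14, 3.14, 3.14].

### API

Orientations are given as a unit quaternion [x, y, z, w].
In Python, from cell import manip gives the robot as it stands.
- The arm moves only by the shell command python3 -m creep 'ROWS' [FORCE]. ROWS is JSON, a list of rows, each an object of numbers: "wx", "wy", "wz": the turn, a rotation vector about the tool's x, y, z in units of 45 degrees (1.0 is 45 degrees); "tx", "ty", "tz": the shift along the tool's x, y, z in units of 300 mm (1.0 is 300 mm); "claw": the gripper's target within -1 to 1 (shut at 1, half-way at 0, fully open at -1). A call has 1 to 12 rows; each row is the pose to reach, as a shift and turn from the pose commanded when the call began, along the tool's axes at that moment; what a row does not reach only later rows make up. A row lasts 1/8 s, in which the tool goes at most 62.5 mm and 10.7 degrees, less where a joint would pass 70% of its speed; a pose out of reach is approached as far as the arm can. A call with a number of a shift or a turn outside -1 to 1 is refused whole. A call with a gripper value outside its range is refused whole. The fingers move at their own pace and stop on an object; FORCE is the grip in N (left out, the last holds). Time passes only in rows, so rows that repeat a pose let the fingers close. It gives the time, the measured TCP pose, the force, the opening and the grip force at its end, in the units of the state.
- manip.get_state(): the state, without advancing time (a new reading comes with each control period).
- manip.capture(name): name is "scene" or "side" or "wrist"; returns (picture, depth): 384x512x3 uint8, blue, green, red; 384x512 float32, m along the optical axis (not along the pixel's ray), 0 where there is no reading.
- manip.get_calibration(name): a dict with "mtx" (3x3 intrinsics, pixels), "R" (3x3) and "t" (3): a world point X has camera coordinates R X + t; the wrist camera has in their place "hand_eye" (4x4, takes a point from camera to tool coordinates, whose origin is the TCP and whose axes are the flange's). Camera axes: x right, y down, z forward; pixel columns grow to the right and rows downward; lengths in m; the calibration is good to about 2 mm. A picture is of the moment at which its call begins: read the wrist's pose just before it. get_calibration takes no time and is no camera call.
- manip.job_done(): hands the job in; it is judged then, once.
The state is a dict: "time": time; "joints": joint angles; "dq": joint speeds; "joint_efforts": joint torques, N m; "tcp_pos": TCP position; "tcp_rot": TCP orientation; "wrist_force": force on the tool from outside, world axes, zero at the start; "moment": the same for the moment, N m; "gripper_width": finger opening in m; "finger_force": force on a finger pad.
Only numpy, scipy, OpenCV 4.12 (cv2) and the standard library are available. Lean on these libraries where they do the work, as an engineer would, in place of code of your own. Each camera call takes 0.05 s, during which the arm holds its last target. There are 200 camera calls.

## Working session

There is one attempt and no reset: what is moved stays moved. The work goes in short steps, Python scripts to look and compute and a shell command to move; the robot and the scene stay as the last step left them, time stands still between calls to the robot, and variables do not carry over. Pictures are saved under pics/ and viewed, at most 14 in all, crops included, and the job is handed in when it is done.

```bash
mkdir -p pics; ls; python3 - <<'E'
from cell import manip
import cv2,numpy as np
s=manip.get_state();print(s)
for n in("scene","side"):
    im,d=manip.capture(n);cv2.imwrite(f"pics/{n}0.png",im);np.save(f"pics/{n}0.npy",d)
    c=manip.get_calibration(n);print(n,np.round(c["mtx"],1).tolist(),np.round(-np.array(c["R"]).T@c["t"],3))
print(manip.get_calibration("wrist"))
E
```

```text
pics
{'time': 0.0, 'joints': array([-2.15286099e-01,  3.81192307e-01,  1.29826078e+00, -2.28027606e-05,
        1.46360172e+00, -2.15285246e-01]), 'dq': array([ 0.00056833, -0.00019064,  0.00105892,  0.00086696,  0.00091075,
       -0.00047167]), 'joint_efforts': array([-6.18006070e-04, -4.37936819e+01, -2.24552107e+01,  7.13253510e-02,
        3.52583989e-02, -8.49877097e-05]), 'tcp_pos': array([5.49715083e-01, 6.18108432e-05, 2.38139749e-01]), 'tcp_rot': array([ 7.07106025e-01,  7.07107159e-01, -4.04122539e-04, -6.09329779e-04]), 'wrist_force': array([ 0.60543111, -0.50808907, -0.72772778]), 'moment': array([ 0.01894554,  0.01235587, -0.01987994]), 'finger_force': 0.0, 'gripper_width': 0.08794566099448152}
scene [[420.3, 0.0, 258.7], [0.0, 420.3, 196.6], [0.0, 0.0, 1.0]] [1.36  0.128 0.99 ]
side [[362.9, 0.0, 253.0], [0.0, 362.9, 191.7], [0.0, 0.0, 1.0]] [ 0.03  -0.606  0.81 ]
{'mtx': array([[340.37967569,   0.        , 258.67213149],
       [  0.        , 340.37967569, 191.50306324],
       [  0.        ,   0.        ,   1.        ]]), 'hand_eye': array([[-1.17209025e-03, -9.46722852e-01, -3.22047307e-01,
         8.37597496e-02],
       [ 9.99999200e-01, -1.26265057e-03,  7.23211645e-05,
         3.85471790e-04],
       [-4.75101315e-04, -3.22046964e-01,  9.46723575e-01,
        -1.45140250e-01],
       [ 0.00000000e+00,  0.00000000e+00,  0.00000000e+00,
         1.00000000e+00]])}
```

View pics/scene0.png

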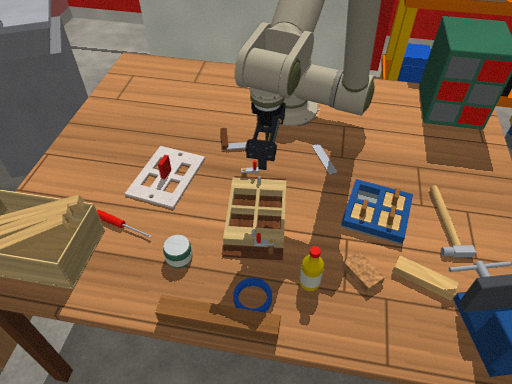

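View pics/side0.png

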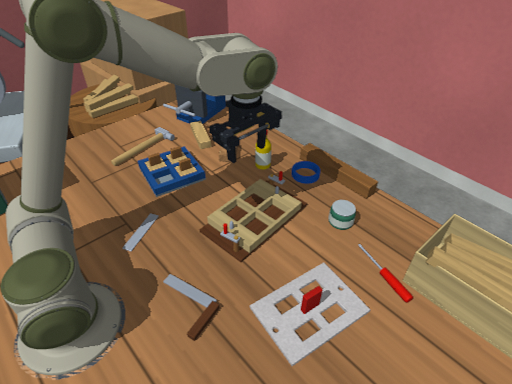

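Scene view: the tray is at about (378,210) with three pulls and one empty pocket near (373,190). The jig is at (256,213) and the plate at (167,177), with its red handle at (165,167). Both buttons are on the jig's ends, with pegs at (256,165) and (259,240).

```bash
cat > h.py <<'E'
from cell import manip
import cv2,numpy as np
from scipy.spatial.transform import Rotation as Ro
def cam(n,s=None):
    c=manip.get_calibration(n);K=np.array(c["mtx"])
    if n!="wrist":
        R=np.array(c["R"]).T;return K,R,-R@np.array(c["t"]).ravel()
    T=np.eye(4);T[:3,:3]=Ro.from_quat(s["tcp_rot"]).as_matrix();T[:3,3]=s["tcp_pos"]
    T=T@np.array(c["hand_eye"]);return K,T[:3,:3],T[:3,3]
def shot(n,save=None):
    s=manip.get_state();C=cam(n,s);im,d=manip.capture(n)
    if save:cv2.imwrite("pics/"+save,im)
    return im,d,C
def cloud(d,C):
    K,R,o=C;v,u=np.mgrid[:384,:512]
    p=np.stack([(u-K[0,2])/K[0,0]*d,(v-K[1,2])/K[1,1]*d,d],-1)
    return p@R.T+o
def onplane(px,z,C):
    K,R,o=C;px=np.atleast_2d(px).astype(float)
    r=np.c_[(px-K[:2,2])/np.diag(K)[:2],np.ones(len(px))]@R.T
    return o[:2]+r[:,:2]*((z-o[2])/r[:,2])[:,None]
def rect(xy):
    "centre, long, short, yaw of the long side (deg, mod 180)"
    (c,wh,a)=cv2.minAreaRect((xy*1000).astype(np.float32))
    w,h=wh
    if h>w:w,h,a=h,w,a+90
    return np.round(c,1),round(w,1),round(h,1),round((a+90)%180-90,1)
def blobs(m,n=30):
    k,l,st,_=cv2.connectedComponentsWithStats(m.astype(np.uint8))
    return [np.argwhere(l==i)[:,::-1] for i in range(1,k) if st[i,4]>=n]
def hsv(im):return [a.astype(int) for a in cv2.split(cv2.cvtColor(im,cv2.COLOR_BGR2HSV))]
E
cat > m1.py <<'E'
from h import *
for n in("scene","side"):
    im=cv2.imread(f"pics/{n}0.png");d=np.load(f"pics/{n}0.npy");C=cam(n);P=cloud(d,C);H,S,V=hsv(im)
    Z=P[...,2]
    ok=(d>0)&(P[...,0]>.25)&(P[...,0]<.9)&(abs(P[...,1])<.5)
    print(n)
    def show(t,m,z,k=40):
        for b in blobs(m&ok,k):
            print(" ",t,len(b),rect(onplane(b,z,C)),"z",np.round(np.median(Z[b[:,1],b[:,0]]),4))
    show("plate",(S<50)&(V>150)&(Z<.03),.01,300)
    show("tray",(H>100)&(H<125)&(S>120)&(Z>.026)&(Z<.042),.034,100)
    wood=(H>8)&(H<30)&(S>40)
    show("fin",wood&(Z>.06)&(Z<.08)&(P[...,1]>.1),.072,10)
    show("jig",wood&(Z>.03)&(Z<.046)&(P[...,1]<.1),.038,200)
    show("red",((H<6)|(H>174))&(S>170)&(Z>.05)&(Z<.12),.09,8)
E
python3 m1.py
```

```text
scene
  plate 1952 (array([ 451.2, -343.9]), 241.7, 170.1, -8.5) z 0.011
  tray 1412 (array([490.6, 336.4]), 187.5, 178.6, -10.9) z 0.0341
  fin 55 (array([460.4, 382.9]), 49.2, 14.2, -15.8) z 0.0715
  fin 58 (array([523.9, 289. ]), 48.6, 13.2, -12.6) z 0.0719
  fin 67 (array([539.9, 366.6]), 51.1, 14.5, -11.4) z 0.0711
  fin 44 (array([779.4, 160.9]), 53.6, 22.5, -89.0) z 0.0753
  jig 2008 (array([555.3, -22.9]), 268.4, 170.1, 6.3) z 0.0384
  jig 266 (array([ 805.6, -450.6]), 207.2, 57.4, -14.1) z 0.0381
  red 110 (array([ 478.6, -330.5]), 67.2, 27.8, -5.5) z 0.0705
  red 23 (array([435.2, -51.9]), 40.2, 6.2, 10.7) z 0.086
  red 35 (array([707. ,  12.3]), 29.5, 8.0, 10.6) z 0.0823
side
  plate 4776 (array([ 453.2, -343.8]), 244.0, 170.5, -8.4) z 0.0118
  plate 361 (array([ 260.5, -111.3]), 142.4, 27.0, -73.1) z 0.0127
  tray 839 (array([487.1, 330.1]), 192.1, 181.4, 79.0) z 0.0355
  tray 139 (array([833.7,  10.5]), 94.4, 93.5, 76.7) z 0.0277
  fin 55 (array([530.7, 360.3]), 41.3, 31.4, 56.9) z 0.07
  fin 31 (array([757.7, 146.8]), 53.5, 24.0, -34.6) z 0.0761
  fin 61 (array([453.9, 373.6]), 40.9, 33.1, -12.7) z 0.071
  fin 60 (array([515.3, 282.4]), 37.2, 31.5, -17.6) z 0.0711
  jig 261 (array([897.6, -50.2]), 305.9, 22.8, 89.9) z 0.0383
  jig 2012 (array([560.9, -25.2]), 287.5, 176.4, 6.4) z 0.0396
  red 28 (array([6.919e+02, 3.000e-01]), 40.7, 9.5, 45.3) z 0.0826
  red 28 (array([418.3, -63.4]), 32.9, 5.4, 51.5) z 0.0844
  red 216 (array([ 438.1, -354.8]), 57.8, 25.1, -7.1) z 0.0755
```

```bash
cat > m2.py <<'E'
from h import *
import sys
im,d,C=shot("wrist","w_jig.png");P=cloud(d,C);H,S,V=hsv(im);Z=P[...,2];ok=d>0
cv2.imwrite("pics/w_jig.png",im)
for b in blobs(ok&(Z>.033)&(Z<.043)&(H>8)&(H<30),300):
    print("jig",len(b),rect(onplane(b,.038,C)),np.median(Z[b[:,1],b[:,0]]))
fl=cv2.morphologyEx((ok&(Z>.005)&(Z<.018)).astype(np.uint8),cv2.MORPH_OPEN,np.ones((5,5)))
for b in blobs(fl,200): print("floor",len(b),rect(onplane(b,.01,C)),b.mean(0).round())
for b in blobs(ok&((H<6)|(H>174))&(S>170)&(Z>.07)&(Z<.11),8):print("peg",len(b),np.round(np.median(P[b[:,1],b[:,0]],0),4),Z[b[:,1],b[:,0]].max())
E
python3 m2.py
```

```text
jig 18352 (array([563.6, -22.5]), 239.7, 170.1, 6.3) 0.03739318284269366
floor 696 (array([697.3,  62. ]), 31.2, 25.0, -83.6) [398.  97.]
floor 4043 (array([600.3,  19.2]), 71.1, 69.6, 6.5) [304. 137.]
floor 208 (array([798.5,  43.4]), 31.2, 10.0, 61.5) [490. 115.]
floor 3969 (array([518.8,  10.1]), 71.3, 69.7, 6.4) [230. 145.]
floor 2360 (array([420.3, -18.9]), 131.1, 25.4, -83.8) [143. 165.]
floor 1909 (array([707.3, -28.5]), 126.5, 25.1, -83.6) [395. 182.]
floor 207 (array([793.1,  10.6]), 34.7, 8.5, -82.5) [479. 144.]
floor 3063 (array([609.6, -64.4]), 70.9, 65.2, 6.3) [309. 208.]
floor 1902 (array([ 257.9, -100.9]), 125.4, 31.4, -73.0) [ 21. 240.]
floor 3007 (array([528. , -73.4]), 71.4, 65.0, 6.4) [240. 215.]
floor 3468 (array([ 457.9, -307.5]), 248.5, 50.6, -0.0) [196. 370.]
peg 285 [0.6968 0.0103 0.0898] 0.09386618844959194
peg 248 [ 0.4271 -0.0519  0.0892] 0.09389623044190892
```

View pics/w_jig.png

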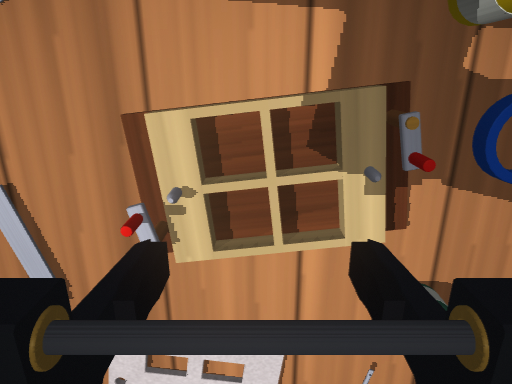

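The wrist view has all four bays clear, around (231,145), (304,137), (240,215) and (309,208). The jig measures 239.7 x 170.1 mm at (0.563,-0.022), yaw 6.3°. That matches its given size, and the pegs are where they should be with the buttons open.

```bash
cat > go.py <<'E'
"go.py x y z yaw(deg of tool x): what a move to there takes, in tool axes and units"
import sys
from h import *
def need(x,y,z,yaw):
    s=manip.get_state();R=Ro.from_quat(s["tcp_rot"]);a=np.radians(yaw)
    T=Ro.from_matrix(np.array([[np.cos(a),np.sin(a),0],[np.sin(a),-np.cos(a),0],[0,0,-1]]))
    t=R.inv().apply(np.array([x,y,z])-s["tcp_pos"])/.3;w=np.degrees((R.inv()*T).as_rotvec())/45
    X=R.apply([1,0,0])
    print("t",np.round(t,3),"w",np.round(w,3),"| now",s["tcp_pos"].round(4),"yaw",round(np.degrees(np.arctan2(X[1],X[0])),2),"w",round(s["gripper_width"],4),"f",round(s["finger_force"],1),"T",round(s["time"],1))
if __name__=="__main__":need(*map(float,sys.argv[1:5]))
E
python3 -m creep '[{"tx":0.6,"ty":-0.1,"wz":-0.95},{"tx":0.6,"ty":-0.1,"wz":-0.95},{"tx":0.6,"ty":-0.1,"wz":-0.95},{"tx":0.6,"ty":-0.1,"wz":-0.95},{"tx":0.6,"ty":-0.1,"wz":-0.95}]'
python3 go.py .515 .33 .24 169
```

```text
t [ 1.1   -0.116 -0.005] w [-1.000e-03 -1.000e-03 -1.756e+00] | now [5.498e-01 1.000e-04 2.383e-01] yaw 90.0 w 0.0881 f 0.0 T 0.1invalid input
```

```bash

python3 -m creep '[{"wx":0,"wy":0,"wz":-0.95,"tx":0.6,"ty":-0.1,"tz":0,"claw":-1},{"wx":0,"wy":0,"wz":-0.95,"tx":0.6,"ty":-0.1,"tz":0,"claw":-1},{"wx":0,"wy":0,"wz":-0.95,"tx":0.6,"ty":-0.1,"tz":0,"claw":-1},{"wx":0,"wy":0,"wz":-0.95,"tx":0.6,"ty":-0.1,"tz":0,"claw":-1},{"wx":0,"wy":0,"wz":-0.95,"tx":0.6,"ty":-0.1,"tz":0,"claw":-1}]'
python3 go.py .515 .33 .24 169
```

```text
time: 0.78
tcp_pos: [0.5197, 0.1805, 0.2385]
tcp_rot: [0.401, 0.916, -0.0, -0.0]
wrist_force: [-0.1, -0.3, -0.5]
gripper_width: 0.0881
finger_force: 0.0
t [ 0.377  0.327 -0.005] w [-0.    -0.    -0.806] | now [0.5197 0.1805 0.2385] yaw 132.72 w 0.0881 f 0.0 T 0.8
```

```bash

python3 -m creep '[{"wx":0,"wy":0,"wz":-0.8,"tx":0.37,"ty":0.33,"tz":0,"claw":-1},{"wx":0,"wy":0,"wz":-0.8,"tx":0.37,"ty":0.33,"tz":0,"claw":-1},{"wx":0,"wy":0,"wz":-0.8,"tx":0.37,"ty":0.33,"tz":0,"claw":-1},{"wx":0,"wy":0,"wz":-0.8,"tx":0.37,"ty":0.33,"tz":0,"claw":-1},{"wx":0,"wy":0,"wz":-0.8,"tx":0.37,"ty":0.33,"tz":0,"claw":-1},{"wx":0,"wy":0,"wz":-0.8,"tx":0.37,"ty":0.33,"tz":0,"claw":-1}]'
cat > m3.py <<'E'
from h import *
im,d,C=shot("wrist","w_tray.png");P=cloud(d,C);H,S,V=hsv(im);Z=P[...,2];ok=(d>0)
for b in blobs(ok&(H>100)&(H<125)&(S>120)&(Z>.028)&(Z<.04),300):print("tray",len(b),rect(onplane(b,.034,C)))
for b in blobs(ok&(Z>.066)&(Z<.078)&(H>5)&(H<30),60):print("fin",len(b),rect(onplane(b,.072,C)),b.mean(0).round(),np.median(Z[b[:,1],b[:,0]]))
E
python3 m3.py
```

```text
time: 1.52
tcp_pos: [0.5177, 0.328, 0.2387]
tcp_rot: [0.1, 0.995, -0.0, -0.0]
wrist_force: [0.2, -0.1, 0.3]
gripper_width: 0.0878
finger_force: 0.0
tray 15976 (array([487.5, 336.2]), 179.0, 178.7, -10.8)
fin 732 (array([455.9, 382.1]), 38.8, 14.0, -11.1) [305.  90.] 0.07073017566184783
fin 576 (array([517.8, 289.9]), 38.8, 14.1, -11.0) [220. 176.] 0.07095382787675097
fin 578 (array([533. , 367.3]), 39.6, 14.0, -11.3) [303. 176.] 0.07078435214823323
fin 213 (array([745.2, 164.1]), 52.7, 16.9, 78.6) [164. 377.] 0.07393155850964822
```

View pics/w_tray.png

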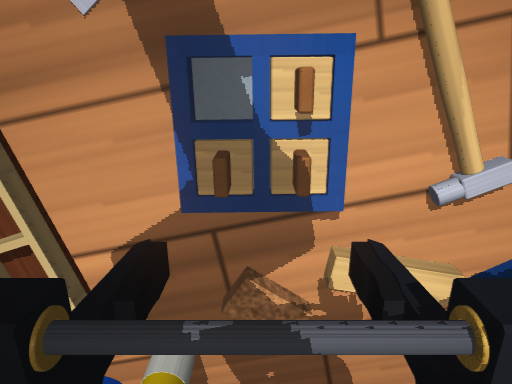

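Three pulls are confirmed, with fins at pixels (305,90), (220,176) and (303,176). The top-left pocket is empty. Each fin measures 39 x 14 mm at z of about 0.071, yaw -11°, all as expected. I'll take the one at (518,290) mm first.

```bash
python3 go.py .518 .29 .04 169
```

```text
t [-0.027 -0.124  0.663] w [-0.   -0.   -0.01] | now [0.5176 0.328  0.2388] yaw 168.54 w 0.0883 f 0.0 T 1.6
```

```bash

python3 -m creep '[{"wx":0,"wy":0,"wz":-0.01,"tx":-0.027,"ty":-0.124,"tz":0.2,"claw":-0.2},{"wx":0,"wy":0,"wz":-0.01,"tx":-0.027,"ty":-0.124,"tz":0.4,"claw":-0.2},{"wx":0,"wy":0,"wz":-0.01,"tx":-0.027,"ty":-0.124,"tz":0.5,"claw":-0.2},{"wx":0,"wy":0,"wz":-0.01,"tx":-0.027,"ty":-0.124,"tz":0.58,"claw":-0.2},{"wx":0,"wy":0,"wz":-0.01,"tx":-0.027,"ty":-0.124,"tz":0.63,"claw":-0.2},{"wx":0,"wy":0,"wz":-0.01,"tx":-0.027,"ty":-0.124,"tz":0.66,"claw":-0.2},{"wx":0,"wy":0,"wz":-0.01,"tx":-0.027,"ty":-0.124,"tz":0.66,"claw":-0.2},{"wx":0,"wy":0,"wz":-0.01,"tx":-0.027,"ty":-0.124,"tz":0.66,"claw":-0.2}]' 30
python3 go.py .518 .29 .04 169
```

```text
time: 2.58
tcp_pos: [0.5184, 0.2908, 0.0416]
tcp_rot: [0.094, 0.996, 0.0, 0.001]
wrist_force: [-1.2, -0.4, -0.3]
gripper_width: 0.0529
finger_force: 0.0
t [ 0.001 -0.003  0.005] w [0.001 0.002 0.004] | now [0.5184 0.2908 0.0416] yaw 169.19 w 0.0529 f 0.0 T 2.6
```

Close, then lift straight up.

```bash

python3 -m creep '[{"wx":0,"wy":0,"wz":0,"tx":0,"ty":0,"tz":0,"claw":1},{"wx":0,"wy":0,"wz":0,"tx":0,"ty":0,"tz":0,"claw":1},{"wx":0,"wy":0,"wz":0,"tx":0,"ty":0,"tz":0,"claw":1},{"wx":0,"wy":0,"wz":0,"tx":0,"ty":0,"tz":0,"claw":1},{"wx":0,"wy":0,"wz":0,"tx":0,"ty":0,"tz":0,"claw":1},{"wx":0,"wy":0,"wz":0,"tx":0,"ty":0,"tz":-0.03,"claw":1},{"wx":0,"wy":0,"wz":0,"tx":0,"ty":0,"tz":-0.06,"claw":1},{"wx":0,"wy":0,"wz":0,"tx":0,"ty":0,"tz":-0.12,"claw":1},{"wx":0,"wy":0,"wz":0,"tx":0,"ty":0,"tz":-0.25,"claw":1},{"wx":0,"wy":0,"wz":0,"tx":0,"ty":0,"tz":-0.4,"claw":1},{"wx":0,"wy":0,"wz":0,"tx":0,"ty":0,"tz":-0.4,"claw":1}]' 40
python3 go.py .607 -.058 .16 186.3
```

```text
time: 3.95
tcp_pos: [0.5193, 0.2911, 0.1647]
tcp_rot: [0.094, 0.996, 0.002, 0.003]
wrist_force: [0.5, 0.5, -1.9]
gripper_width: 0.014
finger_force: 40.0
t [-0.505 -1.089  0.015] w [ 0.003  0.009 -0.38 ] | now [0.5193 0.2911 0.1647] yaw 169.21 w 0.014 f 40.0 T 4.0
```

```bash

python3 -m creep '[{"wx":0,"wy":0,"wz":-0.38,"tx":-0.5,"ty":-1,"tz":0.0,"claw":1},{"wx":0,"wy":0,"wz":-0.38,"tx":-0.5,"ty":-1,"tz":0,"claw":1},{"wx":0,"wy":0,"wz":-0.38,"tx":-0.5,"ty":-1,"tz":0,"claw":1},{"wx":0,"wy":0,"wz":-0.38,"tx":-0.5,"ty":-1,"tz":0,"claw":1},{"wx":0,"wy":0,"wz":-0.38,"tx":-0.5,"ty":-1,"tz":0,"claw":1},{"wx":0,"wy":0,"wz":-0.38,"tx":-0.5,"ty":-1,"tz":0,"claw":1},{"wx":0,"wy":0,"wz":-0.38,"tx":-0.5,"ty":-1,"tz":0,"claw":1},{"wx":0,"wy":0,"wz":-0.38,"tx":-0.5,"ty":-1,"tz":0,"claw":1}]'
python3 go.py .607 -.058 .05 186.3
```

```text
time: 4.95
tcp_pos: [0.6086, -0.0312, 0.1602]
tcp_rot: [-0.055, 0.998, 0.0, -0.001]
wrist_force: [-0.4, 0.2, -2.1]
gripper_width: 0.0137
finger_force: 40.0
t [ 0.015 -0.088  0.367] w [ 0.001 -0.002  0.001] | now [ 0.6086 -0.0312  0.1602] yaw -173.67 w 0.0137 f 40.0 T 5.0
```

```bash

python3 -m creep '[{"wx":0,"wy":0,"wz":0,"tx":0.015,"ty":-0.088,"tz":0.0,"claw":1},{"wx":0,"wy":0,"wz":0,"tx":0.015,"ty":-0.088,"tz":0.1,"claw":1},{"wx":0,"wy":0,"wz":0,"tx":0.015,"ty":-0.088,"tz":0.2,"claw":1},{"wx":0,"wy":0,"wz":0,"tx":0.015,"ty":-0.088,"tz":0.26,"claw":1},{"wx":0,"wy":0,"wz":0,"tx":0.015,"ty":-0.088,"tz":0.3,"claw":1},{"wx":0,"wy":0,"wz":0,"tx":0.015,"ty":-0.088,"tz":0.34,"claw":1},{"wx":0,"wy":0,"wz":0,"tx":0.015,"ty":-0.088,"tz":0.37,"claw":1},{"wx":0,"wy":0,"wz":0,"tx":0.015,"ty":-0.088,"tz":0.383,"claw":1},{"wx":0,"wy":0,"wz":0,"tx":0.015,"ty":-0.088,"tz":0.386,"claw":1},{"wx":0,"wy":0,"wz":0,"tx":0.015,"ty":-0.088,"tz":0.386,"claw":1}]'
python3 go.py .607 -.058 .0436 186.3
```

```text
time: 6.2
tcp_pos: [0.6078, -0.059, 0.0453]
tcp_rot: [-0.055, 0.998, -0.0, 0.0]
wrist_force: [-0.4, 0.9, -0.8]
gripper_width: 0.0137
finger_force: 40.0
t [0.002 0.004 0.006] w [-0.     0.001 -0.   ] | now [ 0.6078 -0.059   0.0453] yaw -173.7 w 0.0137 f 40.0 T 6.2
```

Lower 2 mm more, open to about 50 mm, then rise.

```bash

python3 -m creep '[{"wx":0,"wy":0,"wz":0,"tx":0,"ty":0,"tz":0.006,"claw":1},{"wx":0,"wy":0,"wz":0,"tx":0,"ty":0,"tz":0.006,"claw":-0.2},{"wx":0,"wy":0,"wz":0,"tx":0,"ty":0,"tz":0.006,"claw":-0.2},{"wx":0,"wy":0,"wz":0,"tx":0,"ty":0,"tz":0.006,"claw":-0.2},{"wx":0,"wy":0,"wz":0,"tx":0,"ty":0,"tz":0.006,"claw":-0.2},{"wx":0,"wy":0,"wz":0,"tx":0,"ty":0,"tz":-0.1,"claw":-0.2},{"wx":0,"wy":0,"wz":0,"tx":0,"ty":0,"tz":-0.25,"claw":-0.2},{"wx":0,"wy":0,"wz":0,"tx":0,"ty":0,"tz":-0.4,"claw":-0.2},{"wx":0,"wy":0,"wz":0,"tx":0,"ty":0,"tz":-0.4,"claw":-0.2}]'
python3 go.py .533 .367 .13 169
```

```text
time: 7.32
tcp_pos: [0.6088, -0.0592, 0.1685]
tcp_rot: [-0.055, 0.998, -0.001, 0.003]
wrist_force: [0.8, 1.0, -0.5]
gripper_width: 0.0527
finger_force: 0.0
t [0.096 1.44  0.124] w [-0.002  0.009  0.385] | now [ 0.6088 -0.0592  0.1685] yaw -173.69 w 0.0527 f 0.0 T 7.3
```

```bash

python3 -m creep '[{"wx":0,"wy":0,"wz":0.38,"tx":0.066,"ty":1,"tz":0,"claw":-0.2},{"wx":0,"wy":0,"wz":0.38,"tx":0.066,"ty":1,"tz":0,"claw":-0.2},{"wx":0,"wy":0,"wz":0.38,"tx":0.066,"ty":1,"tz":0,"claw":-0.2},{"wx":0,"wy":0,"wz":0.38,"tx":0.066,"ty":1,"tz":0,"claw":-0.2},{"wx":0,"wy":0,"wz":0.38,"tx":0.066,"ty":1,"tz":0,"claw":-0.2},{"wx":0,"wy":0,"wz":0.38,"tx":0.066,"ty":1,"tz":0,"claw":-0.2}]'
python3 go.py .533 .367 .04 169
python3 - <<'E'
from h import *
im,d,C=shot("scene");P=cloud(d,C);Z=P[...,2];H,S,V=hsv(im)
for b in blobs((d>0)&(Z>.065)&(Z<.08)&(H>5)&(H<30)&(P[...,1]<.1)&(P[...,1]>-.2)&(P[...,0]<.75),10):print("fin in jig",len(b),rect(onplane(b,.074,C)))
E
```

```text
time: 8.07
tcp_pos: [0.5535, 0.2401, 0.1638]
tcp_rot: [0.092, 0.996, -0.0, -0.001]
wrist_force: [-0.2, -0.8, -0.9]
gripper_width: 0.0527
finger_force: 0.0
t [0.144 0.404 0.413] w [-0.    -0.002  0.01 ] | now [0.5535 0.2401 0.1638] yaw 169.47 w 0.0527 f 0.0 T 8.1
fin in jig 105 (array([53.4,  8.1]), 127.1, 44.0, -79.1)
fin in jig 59 (array([611.4, -57.3]), 41.0, 14.3, 11.8)
```

Placed well. Next pull.

```bash

python3 -m creep '[{"wx":0,"wy":0,"wz":0.01,"tx":0.144,"ty":0.404,"tz":0,"claw":-0.2},{"wx":0,"wy":0,"wz":0.01,"tx":0.144,"ty":0.404,"tz":0.05,"claw":-0.2},{"wx":0,"wy":0,"wz":0.01,"tx":0.144,"ty":0.404,"tz":0.1,"claw":-0.2},{"wx":0,"wy":0,"wz":0.01,"tx":0.144,"ty":0.404,"tz":0.22,"claw":-0.2},{"wx":0,"wy":0,"wz":0.01,"tx":0.144,"ty":0.404,"tz":0.32,"claw":-0.2},{"wx":0,"wy":0,"wz":0.01,"tx":0.144,"ty":0.404,"tz":0.38,"claw":-0.2},{"wx":0,"wy":0,"wz":0.01,"tx":0.144,"ty":0.404,"tz":0.41,"claw":-0.2},{"wx":0,"wy":0,"wz":0.01,"tx":0.144,"ty":0.404,"tz":0.41,"claw":-0.2},{"wx":0,"wy":0,"wz":0.01,"tx":0.144,"ty":0.404,"tz":0.41,"claw":-0.2}]'
python3 go.py .533 .367 .04 169
```

```text
time: 9.25
tcp_pos: [0.5358, 0.3644, 0.043]
tcp_rot: [0.098, 0.995, 0.0, 0.001]
wrist_force: [-0.1, -0.7, -0.3]
gripper_width: 0.053
finger_force: 0.0
t [0.011 0.007 0.01 ] w [ 0.001  0.002 -0.006] | now [0.5358 0.3644 0.043 ] yaw 168.74 w 0.053 f 0.0 T 9.2
```

```bash

python3 -m creep '[{"wx":0,"wy":0,"wz":0,"tx":0.01,"ty":0.007,"tz":0.008,"claw":-0.2},{"wx":0,"wy":0,"wz":0,"tx":0.01,"ty":0.007,"tz":0.008,"claw":1},{"wx":0,"wy":0,"wz":0,"tx":0.01,"ty":0.007,"tz":0.008,"claw":1},{"wx":0,"wy":0,"wz":0,"tx":0.01,"ty":0.007,"tz":0.008,"claw":1},{"wx":0,"wy":0,"wz":0,"tx":0.01,"ty":0.007,"tz":0.008,"claw":1},{"wx":0,"wy":0,"wz":0,"tx":0.01,"ty":0.007,"tz":0.008,"claw":1},{"wx":0,"wy":0,"wz":0,"tx":0.01,"ty":0.007,"tz":-0.03,"claw":1},{"wx":0,"wy":0,"wz":0,"tx":0.01,"ty":0.007,"tz":-0.06,"claw":1},{"wx":0,"wy":0,"wz":0,"tx":0.01,"ty":0.007,"tz":-0.12,"claw":1},{"wx":0,"wy":0,"wz":0,"tx":0.01,"ty":0.007,"tz":-0.25,"claw":1},{"wx":0,"wy":0,"wz":0,"tx":0.01,"ty":0.007,"tz":-0.4,"claw":1},{"wx":0,"wy":0,"wz":0,"tx":0.01,"ty":0.007,"tz":-0.4,"claw":1}]' 40
python3 go.py .527 -.0666 .16 186.3
```

```text
time: 10.75
tcp_pos: [0.5339, 0.3671, 0.1663]
tcp_rot: [0.098, 0.995, 0.001, 0.003]
wrist_force: [-0.3, 0.5, -1.6]
gripper_width: 0.0134
finger_force: 40.0
t [-0.26  -1.422  0.018] w [ 0.003  0.009 -0.39 ] | now [0.5339 0.3671 0.1663] yaw 168.74 w 0.0134 f 40.0 T 10.8
```

```bash

python3 -m creep '[{"wx":0,"wy":0,"wz":-0.39,"tx":-0.18,"ty":-1,"tz":0,"claw":1},{"wx":0,"wy":0,"wz":-0.39,"tx":-0.18,"ty":-1,"tz":0,"claw":1},{"wx":0,"wy":0,"wz":-0.39,"tx":-0.18,"ty":-1,"tz":0,"claw":1},{"wx":0,"wy":0,"wz":-0.39,"tx":-0.18,"ty":-1,"tz":0,"claw":1},{"wx":0,"wy":0,"wz":-0.39,"tx":-0.18,"ty":-1,"tz":0,"claw":1},{"wx":0,"wy":0,"wz":-0.39,"tx":-0.18,"ty":-1,"tz":0,"claw":1},{"wx":0,"wy":0,"wz":-0.39,"tx":-0.18,"ty":-1,"tz":0,"claw":1}]'
python3 go.py .527 -.0666 .06 186.3
```

```text
time: 11.62
tcp_pos: [0.5267, 0.0623, 0.1615]
tcp_rot: [-0.055, 0.999, 0.0, -0.001]
wrist_force: [0.4, -0.1, -1.1]
gripper_width: 0.0136
finger_force: 40.0
t [ 0.045 -0.427  0.338] w [ 0.    -0.002 -0.001] | now [0.5267 0.0623 0.1615] yaw -173.73 w 0.0136 f 40.0 T 11.6
```

```bash

python3 -m creep '[{"wx":0,"wy":0,"wz":0,"tx":0.045,"ty":-0.43,"tz":0,"claw":1},{"wx":0,"wy":0,"wz":0,"tx":0.045,"ty":-0.43,"tz":0,"claw":1},{"wx":0,"wy":0,"wz":0,"tx":0.045,"ty":-0.43,"tz":0.03,"claw":1},{"wx":0,"wy":0,"wz":0,"tx":0.045,"ty":-0.43,"tz":0.12,"claw":1},{"wx":0,"wy":0,"wz":0,"tx":0.045,"ty":-0.43,"tz":0.2,"claw":1},{"wx":0,"wy":0,"wz":0,"tx":0.045,"ty":-0.43,"tz":0.25,"claw":1},{"wx":0,"wy":0,"wz":0,"tx":0.045,"ty":-0.43,"tz":0.25,"claw":1}]'
python3 go.py .527 -.0666 .0436 186.3
```

```text
time: 12.5
tcp_pos: [0.5276, -0.0663, 0.0861]
tcp_rot: [-0.056, 0.998, 0.0, -0.001]
wrist_force: [0.0, -1.1, -2.1]
gripper_width: 0.0136
finger_force: 40.0
t [ 0.002 -0.001  0.142] w [ 0.001 -0.002  0.002] | now [ 0.5276 -0.0663  0.0861] yaw -173.61 w 0.0136 f 40.0 T 12.5
```

```bash

python3 -m creep '[{"wx":0,"wy":0,"wz":0,"tx":0,"ty":0,"tz":0.05,"claw":1},{"wx":0,"wy":0,"wz":0,"tx":0,"ty":0,"tz":0.1,"claw":1},{"wx":0,"wy":0,"wz":0,"tx":0,"ty":0,"tz":0.13,"claw":1},{"wx":0,"wy":0,"wz":0,"tx":0,"ty":0,"tz":0.142,"claw":1},{"wx":0,"wy":0,"wz":0,"tx":0,"ty":0,"tz":0.142,"claw":1},{"wx":0,"wy":0,"wz":0,"tx":0,"ty":0,"tz":0.142,"claw":-0.2},{"wx":0,"wy":0,"wz":0,"tx":0,"ty":0,"tz":0.142,"claw":-0.2},{"wx":0,"wy":0,"wz":0,"tx":0,"ty":0,"tz":0.142,"claw":-0.2},{"wx":0,"wy":0,"wz":0,"tx":0,"ty":0,"tz":0.05,"claw":-0.2},{"wx":0,"wy":0,"wz":0,"tx":0,"ty":0,"tz":-0.1,"claw":-0.2},{"wx":0,"wy":0,"wz":0,"tx":0,"ty":0,"tz":-0.25,"claw":-0.2},{"wx":0,"wy":0,"wz":0,"tx":0,"ty":0,"tz":-0.25,"claw":-0.2}]'
python3 go.py .456 .382 .16 169
```

```text
time: 14.0
tcp_pos: [0.5291, -0.0679, 0.165]
tcp_rot: [-0.055, 0.998, -0.001, 0.003]
wrist_force: [0.6, 0.3, -0.2]
gripper_width: 0.0527
finger_force: 0.0
t [0.078 1.517 0.012] w [-0.003  0.008  0.385] | now [ 0.5291 -0.0679  0.165 ] yaw -173.69 w 0.0527 f 0.0 T 14.0
```

```bash

python3 -m creep '[{"wx":0,"wy":0,"wz":0.385,"tx":0.05,"ty":1,"tz":0,"claw":-0.2},{"wx":0,"wy":0,"wz":0.385,"tx":0.05,"ty":1,"tz":0,"claw":-0.2},{"wx":0,"wy":0,"wz":0.385,"tx":0.05,"ty":1,"tz":0,"claw":-0.2},{"wx":0,"wy":0,"wz":0.385,"tx":0.05,"ty":1,"tz":0,"claw":-0.2},{"wx":0,"wy":0,"wz":0.385,"tx":0.05,"ty":1,"tz":0,"claw":-0.2},{"wx":0,"wy":0,"wz":0.385,"tx":0.05,"ty":1,"tz":0,"claw":-0.2},{"wx":0,"wy":0,"wz":0.385,"tx":0.05,"ty":1,"tz":0,"claw":-0.2}]'
python3 go.py .456 .382 .04 169
python3 - <<'E'
from h import *
im,d,C=shot("scene");P=cloud(d,C);Z=P[...,2];H,S,V=hsv(im)
for b in blobs((d>0)&(Z>.065)&(Z<.08)&(H>5)&(H<30)&(P[...,1]<.1)&(P[...,1]>-.2)&(P[...,0]<.75)&(P[...,0]>.4),10):print("fin in jig",len(b),rect(onplane(b,.074,C)))
E
```

```text
time: 14.88
tcp_pos: [0.4798, 0.2285, 0.1611]
tcp_rot: [0.096, 0.995, -0.0, -0.001]
wrist_force: [-0.2, 0.2, 0.3]
gripper_width: 0.053
finger_force: 0.0
t [0.175 0.487 0.403] w [-0.001 -0.002 -0.   ] | now [0.4798 0.2285 0.1611] yaw 168.99 w 0.053 f 0.0 T 14.9
fin in jig 51 (array([532.2, -66.7]), 40.6, 11.9, 11.7)
fin in jig 61 (array([611.4, -57.3]), 41.0, 14.3, 11.8)
```

```bash

python3 -m creep '[{"wx":0,"wy":0,"wz":0,"tx":0.175,"ty":0.487,"tz":0,"claw":-0.2},{"wx":0,"wy":0,"wz":0,"tx":0.175,"ty":0.487,"tz":0,"claw":-0.2},{"wx":0,"wy":0,"wz":0,"tx":0.175,"ty":0.487,"tz":0.06,"claw":-0.2},{"wx":0,"wy":0,"wz":0,"tx":0.175,"ty":0.487,"tz":0.18,"claw":-0.2},{"wx":0,"wy":0,"wz":0,"tx":0.175,"ty":0.487,"tz":0.3,"claw":-0.2},{"wx":0,"wy":0,"wz":0,"tx":0.175,"ty":0.487,"tz":0.37,"claw":-0.2},{"wx":0,"wy":0,"wz":0,"tx":0.175,"ty":0.487,"tz":0.4,"claw":-0.2},{"wx":0,"wy":0,"wz":0,"tx":0.175,"ty":0.487,"tz":0.4,"claw":-0.2},{"wx":0,"wy":0,"wz":0,"tx":0.175,"ty":0.487,"tz":0.4,"claw":-0.2}]'
python3 go.py .456 .382 .04 169
```

```text
time: 16.05
tcp_pos: [0.4571, 0.3824, 0.0429]
tcp_rot: [0.096, 0.995, 0.0, 0.001]
wrist_force: [-1.3, -0.4, -1.0]
gripper_width: 0.0528
finger_force: 0.0
t [ 0.003 -0.002  0.01 ] w [ 0.001  0.002 -0.001] | now [0.4571 0.3824 0.0429] yaw 168.94 w 0.0528 f 0.0 T 16.1
```

```bash

python3 -m creep '[{"wx":0,"wy":0,"wz":0,"tx":0.003,"ty":0,"tz":0.006,"claw":-0.2},{"wx":0,"wy":0,"wz":0,"tx":0.003,"ty":0,"tz":0.006,"claw":1},{"wx":0,"wy":0,"wz":0,"tx":0.003,"ty":0,"tz":0.006,"claw":1},{"wx":0,"wy":0,"wz":0,"tx":0.003,"ty":0,"tz":0.006,"claw":1},{"wx":0,"wy":0,"wz":0,"tx":0.003,"ty":0,"tz":0.006,"claw":1},{"wx":0,"wy":0,"wz":0,"tx":0.003,"ty":0,"tz":0.006,"claw":1},{"wx":0,"wy":0,"wz":0,"tx":0.003,"ty":0,"tz":-0.03,"claw":1},{"wx":0,"wy":0,"wz":0,"tx":0.003,"ty":0,"tz":-0.06,"claw":1},{"wx":0,"wy":0,"wz":0,"tx":0.003,"ty":0,"tz":-0.12,"claw":1},{"wx":0,"wy":0,"wz":0,"tx":0.003,"ty":0,"tz":-0.25,"claw":1},{"wx":0,"wy":0,"wz":0,"tx":0.003,"ty":0,"tz":-0.4,"claw":1},{"wx":0,"wy":0,"wz":0,"tx":0.003,"ty":0,"tz":-0.4,"claw":1}]' 40
python3 go.py .518 .013 .16 186.3
```

```text
time: 17.55
tcp_pos: [0.4567, 0.3833, 0.1659]
tcp_rot: [0.096, 0.995, 0.002, 0.003]
wrist_force: [-0.1, 0.8, -1.6]
gripper_width: 0.0137
finger_force: 40.0
t [-0.436 -1.173  0.017] w [ 0.005  0.008 -0.385] | now [0.4567 0.3833 0.1659] yaw 168.98 w 0.0137 f 40.0 T 17.6
```

```bash

python3 -m creep '[{"wx":0,"wy":0,"wz":-0.385,"tx":-0.37,"ty":-1,"tz":0,"claw":1},{"wx":0,"wy":0,"wz":-0.385,"tx":-0.37,"ty":-1,"tz":0,"claw":1},{"wx":0,"wy":0,"wz":-0.385,"tx":-0.37,"ty":-1,"tz":0,"claw":1},{"wx":0,"wy":0,"wz":-0.385,"tx":-0.37,"ty":-1,"tz":0,"claw":1},{"wx":0,"wy":0,"wz":-0.385,"tx":-0.37,"ty":-1,"tz":0,"claw":1},{"wx":0,"wy":0,"wz":-0.385,"tx":-0.37,"ty":-1,"tz":0,"claw":1},{"wx":0,"wy":0,"wz":-0.385,"tx":-0.37,"ty":-1,"tz":0,"claw":1},{"wx":0,"wy":0,"wz":-0.385,"tx":-0.37,"ty":-1,"tz":0,"claw":1}]'
python3 go.py .518 .013 .086 186.3
```

```text
time: 18.55
tcp_pos: [0.5067, 0.0683, 0.1617]
tcp_rot: [-0.056, 0.998, 0.0, -0.0]
wrist_force: [-0.0, -0.0, -0.6]
gripper_width: 0.0138
finger_force: 40.0
t [-0.017 -0.187  0.252] w [ 0.001 -0.001  0.002] | now [0.5067 0.0683 0.1617] yaw -173.61 w 0.0138 f 40.0 T 18.6
```

```bash

python3 -m creep '[{"wx":0,"wy":0,"wz":0,"tx":-0.017,"ty":-0.187,"tz":0,"claw":1},{"wx":0,"wy":0,"wz":0,"tx":-0.017,"ty":-0.187,"tz":0.03,"claw":1},{"wx":0,"wy":0,"wz":0,"tx":-0.017,"ty":-0.187,"tz":0.12,"claw":1},{"wx":0,"wy":0,"wz":0,"tx":-0.017,"ty":-0.187,"tz":0.2,"claw":1},{"wx":0,"wy":0,"wz":0,"tx":-0.017,"ty":-0.187,"tz":0.25,"claw":1},{"wx":0,"wy":0,"wz":0,"tx":-0.017,"ty":-0.187,"tz":0.25,"claw":1}]'
python3 go.py .518 .013 .0436 186.3
```

```text
time: 19.3
tcp_pos: [0.5176, 0.0135, 0.086]
tcp_rot: [-0.056, 0.998, 0.0, -0.001]
wrist_force: [-0.5, 0.1, -1.6]
gripper_width: 0.0135
finger_force: 40.0
t [-0.002 -0.002  0.141] w [ 0.001 -0.003  0.002] | now [0.5176 0.0135 0.086 ] yaw -173.6 w 0.0135 f 40.0 T 19.3
```

```bash

python3 -m creep '[{"wx":0,"wy":0,"wz":0,"tx":0,"ty":0,"tz":0.05,"claw":1},{"wx":0,"wy":0,"wz":0,"tx":0,"ty":0,"tz":0.1,"claw":1},{"wx":0,"wy":0,"wz":0,"tx":0,"ty":0,"tz":0.13,"claw":1},{"wx":0,"wy":0,"wz":0,"tx":0,"ty":0,"tz":0.142,"claw":1},{"wx":0,"wy":0,"wz":0,"tx":0,"ty":0,"tz":0.142,"claw":1},{"wx":0,"wy":0,"wz":0,"tx":0,"ty":0,"tz":0.142,"claw":-0.2},{"wx":0,"wy":0,"wz":0,"tx":0,"ty":0,"tz":0.142,"claw":-0.2},{"wx":0,"wy":0,"wz":0,"tx":0,"ty":0,"tz":0.142,"claw":-0.2},{"wx":0,"wy":0,"wz":0,"tx":0,"ty":0,"tz":0.05,"claw":-0.2},{"wx":0,"wy":0,"wz":0,"tx":0,"ty":0,"tz":-0.1,"claw":-0.2},{"wx":0,"wy":0,"wz":0,"tx":0,"ty":0,"tz":-0.25,"claw":-0.2},{"wx":0,"wy":0,"wz":0,"tx":0,"ty":0,"tz":-0.25,"claw":-0.2}]'
python3 go.py .46 -.3 .24 171.5
```

```text
time: 20.8
tcp_pos: [0.5196, 0.0115, 0.165]
tcp_rot: [-0.055, 0.998, -0.001, 0.003]
wrist_force: [-0.9, 0.3, 0.0]
gripper_width: 0.0528
finger_force: 0.0
t [ 0.31  -1.011 -0.25 ] w [-0.002  0.008  0.329] | now [0.5196 0.0115 0.165 ] yaw -173.69 w 0.0528 f 0.0 T 20.8
```

```bash

python3 -m creep '[{"wx":0,"wy":0,"wz":0,"tx":0,"ty":-0.1,"tz":-0.15,"claw":-0.2},{"wx":0,"wy":0,"wz":0.33,"tx":0.25,"ty":-1,"tz":-0.3,"claw":-0.2},{"wx":0,"wy":0,"wz":0.33,"tx":0.25,"ty":-1,"tz":-0.3,"claw":-0.2},{"wx":0,"wy":0,"wz":0.33,"tx":0.25,"ty":-1,"tz":-0.3,"claw":-0.2},{"wx":0,"wy":0,"wz":0.33,"tx":0.25,"ty":-1,"tz":-0.3,"claw":-0.2},{"wx":0,"wy":0,"wz":0.33,"tx":0.25,"ty":-1,"tz":-0.3,"claw":-0.2},{"wx":0,"wy":0,"wz":0.33,"tx":0.25,"ty":-1,"tz":-0.3,"claw":-0.2},{"wx":0,"wy":0,"wz":0.33,"tx":0.25,"ty":-1,"tz":-0.3,"claw":-0.2},{"wx":0,"wy":0,"wz":0.33,"tx":0.25,"ty":-1,"tz":-0.3,"claw":-0.2}]'
cat > m4.py <<'E'
from h import *
im,d,C=shot("wrist","w_plate.png");P=cloud(d,C);H,S,V=hsv(im);Z=P[...,2];ok=d>0
for b in blobs(ok&(S<60)&(V>130)&(Z<.016)&(Z>.004),1000):print("plate",len(b),rect(onplane(b,.01,C)),b.mean(0).round())
for b in blobs(ok&((H<6)|(H>174))&(S>150)&(Z>.07)&(Z<.082),50):print("handle",len(b),rect(onplane(b,.076,C)),np.median(Z[b[:,1],b[:,0]]))
im,d,C=shot("scene");P=cloud(d,C);Z=P[...,2];H,S,V=hsv(im)
for b in blobs((d>0)&(Z>.065)&(Z<.085)&(H>5)&(H<30)&(P[...,1]<.1)&(P[...,1]>-.2)&(P[...,0]<.75)&(P[...,0]>.4),10):print("fin in jig",len(b),rect(onplane(b,.074,C)),Z[b[:,1],b[:,0]].mean())
E
python3 m4.py; python3 go.py .46 -.34 .24 171.5
```

```text
time: 21.92
tcp_pos: [0.477, -0.2934, 0.2516]
tcp_rot: [0.074, 0.997, 0.0, -0.0]
wrist_force: [-0.4, 0.0, -0.1]
gripper_width: 0.0529
finger_force: 0.0
plate 23377 (array([ 453.4, -345.4]), 239.0, 169.6, -8.5) [210. 121.]
handle 82 (array([424.9, -62.3]), 11.4, 6.1, 4.8) 0.07363932847990298
handle 801 (array([ 452.3, -344.2]), 48.4, 15.3, -8.5) 0.07507341823952762
fin in jig 53 (array([534.2, -66.3]), 44.6, 11.9, 11.7) 0.0731918185014858
fin in jig 53 (array([521.3,  12.9]), 40.6, 12.0, 9.6) 0.074022978163231
fin in jig 63 (array([613.1, -57. ]), 44.6, 14.3, 11.8) 0.0731170287559962
t [ 0.033 -0.161  0.04 ] w [ 0.    -0.     0.001] | now [ 0.477  -0.2937  0.2519] yaw 171.53 w 0.053 f 0.0 T 22.0
```

View pics/w_plate.png

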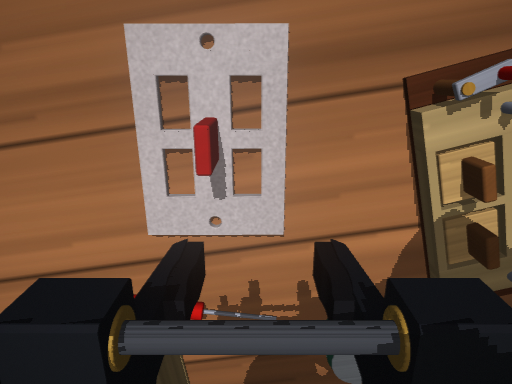

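The plate hasn't moved: (453,-345), yaw -8.5°, with the red handle at pixel (206,146) and the fins of the loaded pulls on the right. The pulls all sit flat. I'm grasping the handle now.

```bash
python3 go.py .4525 -.3443 .032 171.5
```

```text
t [ 0.056 -0.179  0.733] w [ 0.    -0.     0.001] | now [ 0.477  -0.2937  0.2519] yaw 171.53 w 0.053 f 0.0 T 22.0
```

```bash

python3 -m creep '[{"wx":0,"wy":0,"wz":0,"tx":0.056,"ty":-0.179,"tz":0.15,"claw":-0.2},{"wx":0,"wy":0,"wz":0,"tx":0.056,"ty":-0.179,"tz":0.3,"claw":-0.2},{"wx":0,"wy":0,"wz":0,"tx":0.056,"ty":-0.179,"tz":0.4,"claw":-0.2},{"wx":0,"wy":0,"wz":0,"tx":0.056,"ty":-0.179,"tz":0.5,"claw":-0.2},{"wx":0,"wy":0,"wz":0,"tx":0.056,"ty":-0.179,"tz":0.6,"claw":-0.2},{"wx":0,"wy":0,"wz":0,"tx":0.056,"ty":-0.179,"tz":0.68,"claw":-0.2},{"wx":0,"wy":0,"wz":0,"tx":0.056,"ty":-0.179,"tz":0.72,"claw":-0.2},{"wx":0,"wy":0,"wz":0,"tx":0.056,"ty":-0.179,"tz":0.73,"claw":-0.2},{"wx":0,"wy":0,"wz":0,"tx":0.056,"ty":-0.179,"tz":0.73,"claw":-0.2}]'
python3 go.py .4525 -.3443 .032 171.5
python3 - <<'E'
from h import *
im,d,C=shot("side");P=cloud(d,C);H,S,V=hsv(im);Z=P[...,2]
for b in blobs((d>0)&(S<50)&(V>150)&(Z<.03)&(P[...,1]<-.2),1000):print("plate",len(b),rect(onplane(b,.01,C)))
E
```

```text
time: 23.15
tcp_pos: [0.4525, -0.3455, 0.0336]
tcp_rot: [0.074, 0.997, -0.0, 0.0]
wrist_force: [0.7, -0.3, 0.0]
gripper_width: 0.0529
finger_force: 0.0
t [0.    0.004 0.005] w [-0.001  0.001 -0.001] | now [ 0.4525 -0.3455  0.0336] yaw 171.46 w 0.0529 f 0.0 T 23.1
plate 3067 (array([ 452.3, -343.6]), 242.1, 170.5, -8.4)
```

Plate still in place. Grip and lift.

```bash

python3 -m creep '[{"wx":0,"wy":0,"wz":0,"tx":0,"ty":0.004,"tz":0.005,"claw":-0.2},{"wx":0,"wy":0,"wz":0,"tx":0,"ty":0.004,"tz":0.005,"claw":1},{"wx":0,"wy":0,"wz":0,"tx":0,"ty":0.004,"tz":0.005,"claw":1},{"wx":0,"wy":0,"wz":0,"tx":0,"ty":0.004,"tz":0.005,"claw":1},{"wx":0,"wy":0,"wz":0,"tx":0,"ty":0.004,"tz":0.005,"claw":1},{"wx":0,"wy":0,"wz":0,"tx":0,"ty":0.004,"tz":0.005,"claw":1},{"wx":0,"wy":0,"wz":0,"tx":0,"ty":0.004,"tz":-0.03,"claw":1},{"wx":0,"wy":0,"wz":0,"tx":0,"ty":0.004,"tz":-0.1,"claw":1},{"wx":0,"wy":0,"wz":0,"tx":0,"ty":0.004,"tz":-0.2,"claw":1},{"wx":0,"wy":0,"wz":0,"tx":0,"ty":0.004,"tz":-0.35,"claw":1},{"wx":0,"wy":0,"wz":0,"tx":0,"ty":0.004,"tz":-0.5,"claw":1},{"wx":0,"wy":0,"wz":0,"tx":0,"ty":0.004,"tz":-0.5,"claw":1}]' 60
python3 go.py .563 -.022 .19 186.3
```

```text
time: 24.7
tcp_pos: [0.4531, -0.3448, 0.1862]
tcp_rot: [0.074, 0.997, -0.002, 0.002]
wrist_force: [-0.2, -0.1, -4.6]
gripper_width: 0.0156
finger_force: 60.0
t [-0.203  1.118 -0.016] w [-0.006  0.006 -0.33 ] | now [ 0.4531 -0.3448  0.1862] yaw 171.46 w 0.0156 f 60.0 T 24.7
```

```bash

python3 -m creep '[{"wx":0,"wy":0,"wz":-0.33,"tx":-0.2,"ty":1,"tz":0,"claw":1},{"wx":0,"wy":0,"wz":-0.33,"tx":-0.2,"ty":1,"tz":0,"claw":1},{"wx":0,"wy":0,"wz":-0.33,"tx":-0.2,"ty":1,"tz":0,"claw":1},{"wx":0,"wy":0,"wz":-0.33,"tx":-0.2,"ty":1,"tz":0,"claw":1},{"wx":0,"wy":0,"wz":-0.33,"tx":-0.2,"ty":1,"tz":0,"claw":1},{"wx":0,"wy":0,"wz":-0.33,"tx":-0.2,"ty":1,"tz":0,"claw":1},{"wx":0,"wy":0,"wz":-0.33,"tx":-0.2,"ty":1,"tz":0,"claw":1},{"wx":0,"wy":0,"wz":-0.33,"tx":-0.2,"ty":1,"tz":0,"claw":1}]'
python3 go.py .5632 -.0222 .19 186.3
python3 - <<'E'
from h import *
im,d,C=shot("wrist","w_hold.png")
P=cloud(d,C);np.save("pics/w_hold.npy",P)
im,d,C=shot("scene","s_hold.png")
E
```

```text
time: 25.7
tcp_pos: [0.5558, -0.0574, 0.1823]
tcp_rot: [-0.054, 0.999, 0.0, -0.001]
wrist_force: [-0.3, -0.0, -3.3]
gripper_width: 0.0154
finger_force: 60.0
t [-0.037  0.114 -0.026] w [ 0.001 -0.002 -0.002] | now [ 0.5558 -0.0574  0.1823] yaw -173.79 w 0.0154 f 60.0 T 25.7
```

View pics/w_hold.png

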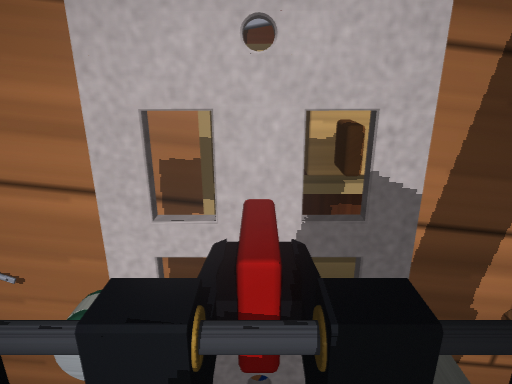

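The plate is held level. The near hole is at pixel (259,32), with two windows at (180,165) and (341,165). Next I'll work out the plate's offset in the hand from the hole and the window rims.

```bash
cat > m5.py <<'E'
from h import *
im=cv2.imread("pics/w_hold.png");H,S,V=hsv(im);P=np.load("pics/w_hold.npy")
s=manip.get_state();R=Ro.from_quat(s["tcp_rot"]);p0=s["tcp_pos"];C=cam("wrist",s)
zt=np.median(P[60:90,150:400,2]);print("plate top below tcp",p0[2]-zt)
for nm,(u,v) in dict(l=(110,90),r=(410,90),m=(259,130),ll=(120,210)).items():print(nm,P[v-3:v+4,u-3:u+4,2].mean().round(4),end=" ")
top=(abs(P[...,2]-zt)<.006)&(V>70)&(S<60)
def tool(px,z):
    w=np.c_[onplane(px,z,C),np.full(len(px),z)];return R.inv().apply(w-p0)
hole=(~(abs(P[...,2]-zt)<.006)).astype(np.uint8)
k,l,st,c=cv2.connectedComponentsWithStats(hole)
for i in range(1,k):
    if 300<st[i,4]<20000 and st[i,1]<200:
        b=np.argwhere(l==i)[:,::-1];t=tool(b,zt)[:,:2]
        print("\nopening px",c[i].round(),st[i,4],"tool xy",rect(t),"min",(t.min(0)*1e3).round(1),"max",(t.max(0)*1e3).round(1))
E
python3 m5.py
```

```text
plate top below tcp 0.022601747192041416
l 0.1602 r 0.1601 m 0.1602 ll 0.1636 
opening px [258.  34.] 864 tool xy (array([101.3,  -0.2]), 14.0, 13.5, -89.9) min [94.5 -7.2] max [108.1   6.8]

opening px [181. 163.] 6770 tool xy (array([ 39.7, -39.5]), 55.3, 32.5, 0.0) min [ 12.  -55.8] max [ 67.4 -23.3]

opening px [336. 163.] 6796 tool xy (array([39.6, 38.9]), 56.3, 32.8, 0.0) min [11.4 22.5] max [67.8 55.3]
```

```bash
python3 - <<'E'
from h import *
im=cv2.imread("pics/w_jig.png");H,S,V=hsv(im)
s=dict(tcp_pos=np.array([.5498,.0001,.2383]),tcp_rot=np.array([.707106,.707107,-.0004,-.0006]));C=cam("wrist",s)
Q=[]
for (u0,u1,v0,v1) in((155,200,178,208),(355,390,160,188)):
    m=np.zeros(S.shape,bool);m[v0:v1,u0:u1]=(S[v0:v1,u0:u1]<60)
    b=max(blobs(m,10),key=len);q=onplane(b,.051,C);c=b.mean(0);print(len(b),c.round(1),b.min(0),b.max(0))
    # axis fit: base and tip ends
    Q.append(onplane(c,.051,C)[0])
Q=np.array(Q)*1e3;D=Q[1]-Q[0];print(Q.round(1),np.hypot(*D),np.degrees(np.arctan2(D[1],D[0])),"mid",Q.mean(0))
E
```

```text
170 [173.9 194.9] [167 187] [181 203]
187 [372.2 173.7] [364 166] [380 181]
[[461.1 -32.8]
 [663.7 -10.1]] 203.89241508979563 6.396547091156922 mid [562.4157119  -21.41924867]
```

```bash
python3 go.py .5627 -.0219 .12 186.35
python3 -m creep '[{"wx":0,"wy":0,"wz":-0.002,"tx":-0.036,"ty":0.116,"tz":0,"claw":1},{"wx":0,"wy":0,"wz":-0.002,"tx":-0.036,"ty":0.116,"tz":0,"claw":1},{"wx":0,"wy":0,"wz":-0.002,"tx":-0.036,"ty":0.116,"tz":0.05,"claw":1},{"wx":0,"wy":0,"wz":-0.002,"tx":-0.036,"ty":0.116,"tz":0.1,"claw":1},{"wx":0,"wy":0,"wz":-0.002,"tx":-0.036,"ty":0.116,"tz":0.15,"claw":1},{"wx":0,"wy":0,"wz":-0.002,"tx":-0.036,"ty":0.116,"tz":0.19,"claw":1},{"wx":0,"wy":0,"wz":-0.002,"tx":-0.036,"ty":0.116,"tz":0.2,"claw":1},{"wx":0,"wy":0,"wz":-0.002,"tx":-0.036,"ty":0.116,"tz":0.2,"claw":1},{"wx":0,"wy":0,"wz":-0.002,"tx":-0.036,"ty":0.116,"tz":0.2,"claw":1}]'
python3 go.py .5627 -.0219 .069 186.35
python3 - <<'E'
from h import *
im,d,C=shot("wrist","w_hover.png")
E
```

```text
t [-0.035  0.115  0.209] w [ 0.    -0.001 -0.003] | now [ 0.556  -0.0574  0.1826] yaw -173.8 w 0.0155 f 60.0 T 25.8
time: 26.92
tcp_pos: [0.5635, -0.0206, 0.1235]
tcp_rot: [-0.056, 0.998, -0.0, 0.001]
wrist_force: [-0.1, 0.2, -3.4]
gripper_width: 0.0159
finger_force: 60.0
t [ 0.003 -0.004  0.182] w [-0.001  0.001  0.001] | now [ 0.5635 -0.0206  0.1235] yaw -173.61 w 0.0159 f 60.0 T 26.9
```

View pics/w_hover.png

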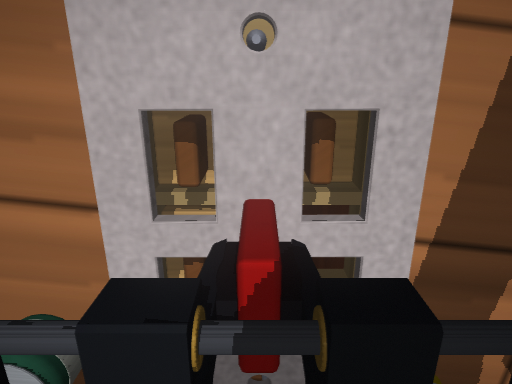

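The dowel tip shows through the hole at about (256,38), nearly centred, and the fins line up under the windows. I'll cast the tip against the hole.

```bash
python3 - <<'E'
from h import *
im=cv2.imread("pics/w_hover.png");s=manip.get_state();C=cam("wrist",s);R=Ro.from_quat(s["tcp_rot"])
cr=cv2.resize(im[10:60,230:290],None,fx=10,fy=10,interpolation=cv2.INTER_NEAREST);cv2.imwrite("pics/crop.png",cr)
for px in((256,38),(255,41),(259,33)):
  for z in(.064,s["tcp_pos"][2]-.0226):
    w=np.r_[onplane(px,z,C)[0],z];print(px,round(z,3),(R.inv().apply(w-s["tcp_pos"])*1e3).round(1),(w*1e3).round(1))
E
```

```text
(256, 38) 0.064 [103.1  -1.7  59.3] [461.2 -33.8  64. ]
(256, 38) 0.101 [99.5 -1.3 22.5] [464.7 -33.  100.8]
(255, 41) 0.064 [101.6  -2.2  59.3] [462.8 -34.2  64. ]
(255, 41) 0.101 [98.3 -1.8 22.5] [466.  -33.3 100.8]
(259, 33) 0.064 [105.6  -0.   59.3] [458.5 -32.4  64. ]
(259, 33) 0.101 [101.6   0.   22.5] [462.5 -31.9 100.8]
```

View pics/crop.png

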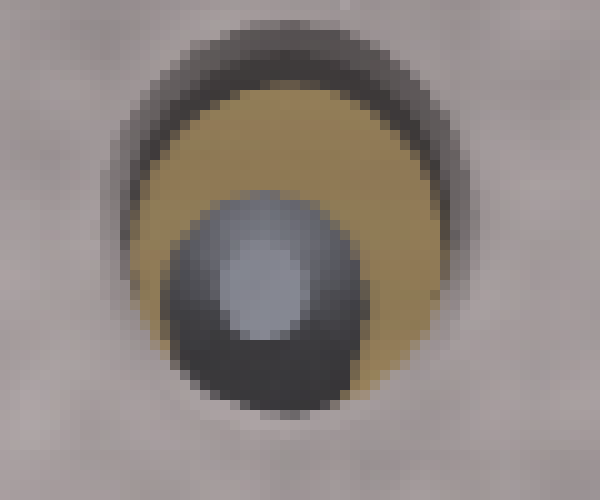

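```bash

python3 -m creep '[{"wx":0,"wy":0,"wz":0,"tx":0.002,"ty":-0.0045,"tz":0,"claw":1},{"wx":0,"wy":0,"wz":0,"tx":0.002,"ty":-0.0045,"tz":0.03,"claw":1},{"wx":0,"wy":0,"wz":0,"tx":0.002,"ty":-0.0045,"tz":0.06,"claw":1},{"wx":0,"wy":0,"wz":0,"tx":0.002,"ty":-0.0045,"tz":0.08,"claw":1},{"wx":0,"wy":0,"wz":0,"tx":0.002,"ty":-0.0045,"tz":0.095,"claw":1},{"wx":0,"wy":0,"wz":0,"tx":0.002,"ty":-0.0045,"tz":0.11,"claw":1},{"wx":0,"wy":0,"wz":0,"tx":0.002,"ty":-0.0045,"tz":0.11,"claw":1},{"wx":0,"wy":0,"wz":0,"tx":0.002,"ty":-0.0045,"tz":0.11,"claw":1}]'
python3 go.py .5627 -.0219 .0706 186.35
```

```text
time: 27.98
tcp_pos: [0.5629, -0.022, 0.0901]
tcp_rot: [-0.056, 0.998, -0.0, 0.0]
wrist_force: [-0.2, 0.2, -3.7]
gripper_width: 0.0156
finger_force: 60.0
t [0.001 0.    0.065] w [-0.     0.     0.001] | now [ 0.5629 -0.022   0.0901] yaw -173.61 w 0.0156 f 60.0 T 28.0
```

```bash

python3 -m creep '[{"wx":0,"wy":0,"wz":0,"tx":0.0,"ty":0,"tz":0.015,"claw":1},{"wx":0,"wy":0,"wz":0,"tx":0,"ty":0,"tz":0.03,"claw":1},{"wx":0,"wy":0,"wz":0,"tx":0,"ty":0,"tz":0.045,"claw":1},{"wx":0,"wy":0,"wz":0,"tx":0,"ty":0,"tz":0.055,"claw":1},{"wx":0,"wy":0,"wz":0,"tx":0,"ty":0,"tz":0.06,"claw":1},{"wx":0,"wy":0,"wz":0,"tx":0,"ty":0,"tz":0.063,"claw":1},{"wx":0,"wy":0,"wz":0,"tx":0,"ty":0,"tz":0.063,"claw":1}]'
python3 go.py .5627 -.0219 .0706 186.35
```

```text
time: 28.85
tcp_pos: [0.5628, -0.022, 0.0711]
tcp_rot: [-0.056, 0.998, -0.0, 0.0]
wrist_force: [0.1, 0.3, -3.9]
gripper_width: 0.0156
finger_force: 60.0
t [0.    0.    0.002] w [-0.     0.     0.001] | now [ 0.5628 -0.022   0.0711] yaw -173.61 w 0.0156 f 60.0 T 28.9
```

Lower the last bit until it bears on the jig.

```bash

python3 -m creep '[{"wx":0,"wy":0,"wz":0,"tx":0,"ty":0,"tz":0.004,"claw":1},{"wx":0,"wy":0,"wz":0,"tx":0,"ty":0,"tz":0.007,"claw":1},{"wx":0,"wy":0,"wz":0,"tx":0,"ty":0,"tz":0.007,"claw":1}]'
python3 go.py .5627 -.0219 .0706 186.35
```

```text
time: 29.22
tcp_pos: [0.5628, -0.022, 0.0695]
tcp_rot: [-0.056, 0.998, -0.0, 0.0]
wrist_force: [-2.1, 0.1, 4.8]
gripper_width: 0.0155
finger_force: 60.0
t [ 0.     0.    -0.004] w [-0.     0.001  0.001] | now [ 0.5628 -0.022   0.0695] yaw -173.61 w 0.0155 f 60.0 T 29.2
```

```bash

python3 -m creep '[{"wx":0,"wy":0,"wz":0,"tx":0,"ty":0,"tz":0,"claw":0.35},{"wx":0,"wy":0,"wz":0,"tx":0,"ty":0,"tz":0,"claw":0.35},{"wx":0,"wy":0,"wz":0,"tx":0,"ty":0,"tz":0,"claw":0.35},{"wx":0,"wy":0,"wz":0,"tx":0,"ty":0,"tz":-0.1,"claw":0.35},{"wx":0,"wy":0,"wz":0,"tx":0,"ty":0,"tz":-0.25,"claw":0.35},{"wx":0,"wy":0,"wz":0,"tx":0,"ty":0,"tz":-0.45,"claw":0.35},{"wx":0,"wy":0,"wz":0,"tx":0,"ty":0,"tz":-0.6,"claw":0.35},{"wx":0,"wy":0,"wz":0,"tx":0,"ty":0,"tz":-0.6,"claw":0.35}]'
cat > m6.py <<'E'
from h import *
import sys
im,d,C=shot("wrist",sys.argv[1]);P=cloud(d,C);H,S,V=hsv(im);Z=P[...,2];ok=d>0
for b in blobs(ok&(S<60)&(V>110)&(Z<.055)&(Z>.04),1000):
    q=P[b[:,1],b[:,0]];f=np.linalg.lstsq(np.c_[q[:,:2],np.ones(len(q))],q[:,2],rcond=None)[0]
    print("plate",len(b),rect(onplane(b,.048,C)),np.median(q[:,2]).round(4),"slope",f[:2].round(3))
for b in blobs(ok&((H<6)|(H>174))&(S>150)&(Z>.086)&(Z<.1),20):print("red top",len(b),(onplane(b.mean(0),.093,C)*1e3).round(1),np.median(Z[b[:,1],b[:,0]]).round(4))
E
python3 m6.py w_home.png; python3 go.py .5627 -.0219 .25 186.35
```

```text
time: 30.22
tcp_pos: [0.5638, -0.0222, 0.2523]
tcp_rot: [-0.056, 0.998, -0.001, 0.003]
wrist_force: [-0.6, 0.4, -1.1]
gripper_width: 0.029
finger_force: 0.0
plate 23710 (array([564. , -22.8]), 239.1, 169.3, 6.4) 0.0472 slope [ 0.    -0.002]
red top 77 [[429.  -53.8]] 0.0917
red top 46 [[539.6 -24.9]] 0.0936
red top 111 [[697.1   7.9]] 0.0917
t [ 0.001  0.001 -0.001] w [-0.001  0.003  0.001] | now [ 0.563  -0.022   0.2497] yaw -173.61 w 0.0289 f 0.0 T 30.3
```

View pics/w_home.png

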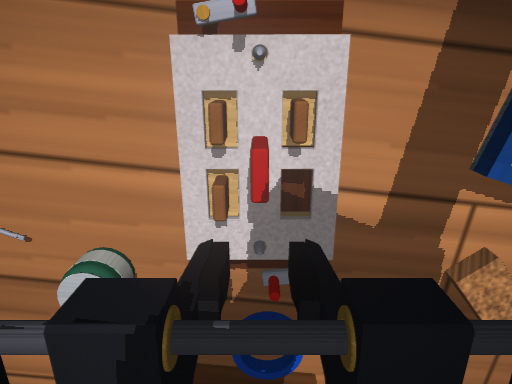

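The plate is home: its centre is within about 1 mm of the jig's, yaw 6.4°, level, top at z 0.047. The peg tops are at pixels (240,3) and (274,283). Next I'll grip peg A.

```bash
python3 go.py .6967 .0087 .064 186.35
python3 -m creep '[{"wx":0,"wy":0,"wz":0,"tx":-0.452,"ty":0.052,"tz":0,"claw":0.3},{"wx":0,"wy":0,"wz":0,"tx":-0.452,"ty":0.052,"tz":0.1,"claw":0.3},{"wx":0,"wy":0,"wz":0,"tx":-0.452,"ty":0.052,"tz":0.25,"claw":0.3},{"wx":0,"wy":0,"wz":0,"tx":-0.452,"ty":0.052,"tz":0.35,"claw":0.3},{"wx":0,"wy":0,"wz":0,"tx":-0.452,"ty":0.052,"tz":0.4,"claw":0.3},{"wx":0,"wy":0,"wz":0,"tx":-0.452,"ty":0.052,"tz":0.4,"claw":0.3}]'
python3 go.py .6967 .0087 .064 186.35
```

```text
t [-0.453  0.053  0.62 ] w [-0.001  0.003  0.001] | now [ 0.563  -0.022   0.2497] yaw -173.61 w 0.0289 f 0.0 T 30.3
time: 31.02
tcp_pos: [0.6953, 0.0086, 0.1278]
tcp_rot: [-0.056, 0.998, 0.0, -0.001]
wrist_force: [0.4, 0.6, -0.3]
gripper_width: 0.031
finger_force: 0.0
t [-0.005 -0.     0.213] w [ 0.001 -0.003  0.001] | now [0.6953 0.0086 0.1278] yaw -173.62 w 0.031 f 0.0 T 31.0
```

```bash

python3 -m creep '[{"wx":0,"wy":0,"wz":0,"tx":-0.004,"ty":0,"tz":0.08,"claw":0.3},{"wx":0,"wy":0,"wz":0,"tx":-0.004,"ty":0,"tz":0.15,"claw":0.3},{"wx":0,"wy":0,"wz":0,"tx":-0.004,"ty":0,"tz":0.19,"claw":0.3},{"wx":0,"wy":0,"wz":0,"tx":-0.004,"ty":0,"tz":0.21,"claw":0.3},{"wx":0,"wy":0,"wz":0,"tx":-0.004,"ty":0,"tz":0.21,"claw":0.3},{"wx":0,"wy":0,"wz":0,"tx":-0.004,"ty":0,"tz":0.21,"claw":1},{"wx":0,"wy":0,"wz":0,"tx":-0.004,"ty":0,"tz":0.21,"claw":1},{"wx":0,"wy":0,"wz":0,"tx":-0.004,"ty":0,"tz":0.21,"claw":1},{"wx":0,"wy":0,"wz":0,"tx":-0.004,"ty":0,"tz":0.21,"claw":1}]' 10
python3 go.py .6967 .0087 .064 186.35
```

```text
time: 32.15
tcp_pos: [0.6972, 0.009, 0.0665]
tcp_rot: [-0.056, 0.998, 0.0, 0.0]
wrist_force: [-0.5, 1.9, 3.6]
gripper_width: 0.0111
finger_force: 10.0
t [ 0.002 -0.001  0.008] w [0.    0.001 0.001] | now [0.6972 0.009  0.0665] yaw -173.6 w 0.0111 f 10.0 T 32.1
```

```bash

python3 -m creep '[{"wx":0,"wy":0,"wz":0,"tx":0.0225,"ty":0.0023,"tz":-0.008,"claw":1},{"wx":0,"wy":0,"wz":0,"tx":0.0441,"ty":0.0089,"tz":-0.008,"claw":1},{"wx":0,"wy":0,"wz":0,"tx":0.064,"ty":0.0198,"tz":-0.008,"claw":1},{"wx":0,"wy":0,"wz":0,"tx":0.0813,"ty":0.0344,"tz":-0.008,"claw":1},{"wx":0,"wy":0,"wz":0,"tx":0.0954,"ty":0.0521,"tz":-0.008,"claw":1},{"wx":0,"wy":0,"wz":0,"tx":0.1056,"ty":0.0723,"tz":-0.008,"claw":1},{"wx":0,"wy":0,"wz":0,"tx":0.1117,"ty":0.0941,"tz":-0.008,"claw":1},{"wx":0,"wy":0,"wz":0,"tx":0.1133,"ty":0.111,"tz":-0.008,"claw":1},{"wx":0,"wy":0,"wz":0,"tx":0.1133,"ty":0.115,"tz":-0.008,"claw":1},{"wx":0,"wy":0,"wz":0,"tx":0.1133,"ty":0.115,"tz":-0.008,"claw":1}]'
python3 go.py .6587 .039 .066 186.35
```

```text
time: 33.4
tcp_pos: [0.6565, 0.0386, 0.0673]
tcp_rot: [-0.056, 0.998, -0.0, -0.004]
wrist_force: [-7.6, -3.2, -2.4]
gripper_width: 0.0119
finger_force: 10.0
t [-0.007  0.001  0.004] w [-0.    -0.009  0.001] | now [0.6565 0.0386 0.0673] yaw -173.62 w 0.0119 f 10.0 T 33.4
```

```bash

python3 -m creep '[{"wx":0,"wy":0,"wz":0,"tx":-0.005,"ty":0,"tz":0,"claw":0.3},{"wx":0,"wy":0,"wz":0,"tx":-0.005,"ty":0,"tz":0,"claw":0.3},{"wx":0,"wy":0,"wz":0,"tx":-0.005,"ty":0,"tz":0,"claw":0.3},{"wx":0,"wy":0,"wz":0,"tx":-0.005,"ty":0,"tz":-0.1,"claw":0.3},{"wx":0,"wy":0,"wz":0,"tx":-0.005,"ty":0,"tz":-0.25,"claw":0.3},{"wx":0,"wy":0,"wz":0,"tx":-0.005,"ty":0,"tz":-0.4,"claw":0.3},{"wx":0,"wy":0,"wz":0,"tx":-0.005,"ty":0,"tz":-0.4,"claw":0.3}]'
python3 go.py .429 -.0533 .17 186.35
```

```text
time: 34.28
tcp_pos: [0.6621, 0.0393, 0.1925]
tcp_rot: [-0.056, 0.998, -0.001, 0.004]
wrist_force: [0.7, 0.3, 0.3]
gripper_width: 0.0309
finger_force: 0.0
t [ 0.807 -0.22   0.069] w [-0.002  0.01   0.001] | now [0.6621 0.0393 0.1925] yaw -173.6 w 0.0309 f 0.0 T 34.3
```

```bash

python3 -m creep '[{"wx":0,"wy":0,"wz":0,"tx":0.807,"ty":-0.22,"tz":0,"claw":0.3},{"wx":0,"wy":0,"wz":0,"tx":0.807,"ty":-0.22,"tz":0,"claw":0.3},{"wx":0,"wy":0,"wz":0,"tx":0.807,"ty":-0.22,"tz":0,"claw":0.3},{"wx":0,"wy":0,"wz":0,"tx":0.807,"ty":-0.22,"tz":0,"claw":0.3},{"wx":0,"wy":0,"wz":0,"tx":0.807,"ty":-0.22,"tz":0.05,"claw":0.3},{"wx":0,"wy":0,"wz":0,"tx":0.807,"ty":-0.22,"tz":0.15,"claw":0.3},{"wx":0,"wy":0,"wz":0,"tx":0.807,"ty":-0.22,"tz":0.2,"claw":0.3},{"wx":0,"wy":0,"wz":0,"tx":0.807,"ty":-0.22,"tz":0.2,"claw":0.3}]'
python3 go.py .4288 -.0533 .067 186.35
```

```text
time: 35.28
tcp_pos: [0.4268, -0.0528, 0.1272]
tcp_rot: [-0.056, 0.998, 0.001, -0.001]
wrist_force: [-0.3, -0.7, -0.6]
gripper_width: 0.0311
finger_force: 0.0
t [-0.007 -0.003  0.201] w [ 0.002 -0.004  0.001] | now [ 0.4268 -0.0528  0.1272] yaw -173.61 w 0.0311 f 0.0 T 35.3
```

```bash

python3 -m creep '[{"wx":0,"wy":0,"wz":0,"tx":-0.006,"ty":-0.002,"tz":0.08,"claw":0.3},{"wx":0,"wy":0,"wz":0,"tx":-0.006,"ty":-0.002,"tz":0.15,"claw":0.3},{"wx":0,"wy":0,"wz":0,"tx":-0.006,"ty":-0.002,"tz":0.18,"claw":0.3},{"wx":0,"wy":0,"wz":0,"tx":-0.006,"ty":-0.002,"tz":0.198,"claw":0.3},{"wx":0,"wy":0,"wz":0,"tx":-0.006,"ty":-0.002,"tz":0.198,"claw":0.3},{"wx":0,"wy":0,"wz":0,"tx":-0.006,"ty":-0.002,"tz":0.198,"claw":1},{"wx":0,"wy":0,"wz":0,"tx":-0.006,"ty":-0.002,"tz":0.198,"claw":1},{"wx":0,"wy":0,"wz":0,"tx":-0.006,"ty":-0.002,"tz":0.198,"claw":1},{"wx":0,"wy":0,"wz":0,"tx":-0.006,"ty":-0.002,"tz":0.198,"claw":1}]' 10
python3 go.py .4288 -.0533 .067 186.35
```

```text
time: 36.4
tcp_pos: [0.4296, -0.0537, 0.0692]
tcp_rot: [-0.056, 0.998, -0.0, 0.0]
wrist_force: [-0.2, -0.6, 3.0]
gripper_width: 0.0112
finger_force: 10.0
t [0.003 0.002 0.007] w [-0.001  0.001  0.001] | now [ 0.4296 -0.0537  0.0692] yaw -173.61 w 0.0112 f 10.0 T 36.4
```

```bash

python3 -m creep '[{"wx":0,"wy":0,"wz":0,"tx":-0.0225,"ty":-0.0023,"tz":0,"claw":1},{"wx":0,"wy":0,"wz":0,"tx":-0.0441,"ty":-0.0089,"tz":0,"claw":1},{"wx":0,"wy":0,"wz":0,"tx":-0.064,"ty":-0.0198,"tz":0,"claw":1},{"wx":0,"wy":0,"wz":0,"tx":-0.0813,"ty":-0.0344,"tz":0,"claw":1},{"wx":0,"wy":0,"wz":0,"tx":-0.0954,"ty":-0.0521,"tz":0,"claw":1},{"wx":0,"wy":0,"wz":0,"tx":-0.1056,"ty":-0.0723,"tz":0,"claw":1},{"wx":0,"wy":0,"wz":0,"tx":-0.1117,"ty":-0.0941,"tz":0,"claw":1},{"wx":0,"wy":0,"wz":0,"tx":-0.1133,"ty":-0.111,"tz":0,"claw":1},{"wx":0,"wy":0,"wz":0,"tx":-0.1133,"ty":-0.115,"tz":0,"claw":1},{"wx":0,"wy":0,"wz":0,"tx":-0.1133,"ty":-0.115,"tz":0,"claw":1}]'
python3 -m creep '[{"wx":0,"wy":0,"wz":0,"tx":0,"ty":0,"tz":0,"claw":0.3},{"wx":0,"wy":0,"wz":0,"tx":0,"ty":0,"tz":0,"claw":0.3},{"wx":0,"wy":0,"wz":0,"tx":0,"ty":0,"tz":0,"claw":0.3},{"wx":0,"wy":0,"wz":0,"tx":0,"ty":0,"tz":-0.1,"claw":0.3},{"wx":0,"wy":0,"wz":0,"tx":0,"ty":0,"tz":-0.25,"claw":0.3},{"wx":0,"wy":0,"wz":0,"tx":0,"ty":0,"tz":-0.45,"claw":0.3},{"wx":0,"wy":0,"wz":0,"tx":-0.3,"ty":0,"tz":-0.65,"claw":0.3},{"wx":0,"wy":0,"wz":0,"tx":-0.3,"ty":0,"tz":-0.65,"claw":0.3},{"wx":0,"wy":0,"wz":0,"tx":-0.3,"ty":0,"tz":-0.65,"claw":0.3}]'
python3 m6.py w_end.png
```

```text
time: 37.65
tcp_pos: [0.4706, -0.0816, 0.0697]
tcp_rot: [-0.054, 0.999, 0.002, 0.005]
wrist_force: [18.7, 21.8, 1.6]
gripper_width: 0.0472
finger_force: 13.0
time: 38.78
tcp_pos: [0.5584, -0.0737, 0.2647]
tcp_rot: [-0.056, 0.998, -0.0, 0.001]
wrist_force: [0.8, -0.4, -0.5]
gripper_width: 0.031
finger_force: 0.0
plate 19906 (array([562.9, -21.9]), 238.8, 169.5, 6.4) 0.047 slope [ 0.    -0.003]
red top 139 [[463.8 -70.6]] 0.0918
red top 52 [[538.8 -25.6]] 0.0945
red top 34 [[574.2 -28.4]] 0.0939
red top 106 [[656.9  36.3]] 0.0914
```

View pics/w_end.png

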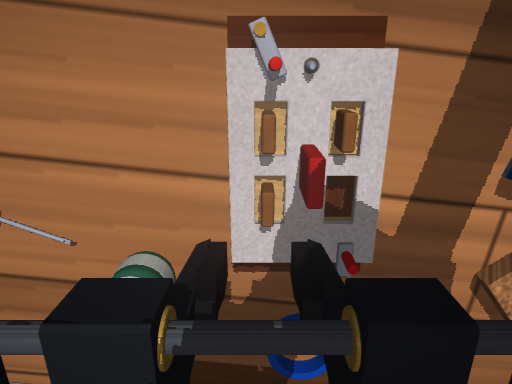

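Button B stopped at about 1.2 rad (peg top at pixel (276,63)) because the 10 N grip opened. Button A is at about 1.5 rad and the plate is still home. I'll re-grip peg B harder and finish the turn.

```bash
python3 go.py .4632 -.0708 .13 186.35;python3 go.py .4632 -.0708 .07 186.35
```

```text
t [0.309 0.044 0.445] w [ 0.    -0.001  0.002] | now [ 0.5568 -0.0737  0.2634] yaw -173.56 w 0.0304 f 0.0 T 38.8
t [0.308 0.044 0.645] w [ 0.    -0.001  0.002] | now [ 0.5568 -0.0737  0.2634] yaw -173.56 w 0.0304 f 0.0 T 38.8
```

```bash

python3 -m creep '[{"wx":0,"wy":0,"wz":0,"tx":0.308,"ty":0.044,"tz":0.1,"claw":0.3},{"wx":0,"wy":0,"wz":0,"tx":0.308,"ty":0.044,"tz":0.3,"claw":0.3},{"wx":0,"wy":0,"wz":0,"tx":0.308,"ty":0.044,"tz":0.4,"claw":0.3},{"wx":0,"wy":0,"wz":0,"tx":0.308,"ty":0.044,"tz":0.5,"claw":0.3},{"wx":0,"wy":0,"wz":0,"tx":0.308,"ty":0.044,"tz":0.58,"claw":0.3},{"wx":0,"wy":0,"wz":0,"tx":0.308,"ty":0.044,"tz":0.635,"claw":0.3},{"wx":0,"wy":0,"wz":0,"tx":0.308,"ty":0.044,"tz":0.635,"claw":0.3},{"wx":0,"wy":0,"wz":0,"tx":0.308,"ty":0.044,"tz":0.635,"claw":1},{"wx":0,"wy":0,"wz":0,"tx":0.308,"ty":0.044,"tz":0.635,"claw":1},{"wx":0,"wy":0,"wz":0,"tx":0.308,"ty":0.044,"tz":0.635,"claw":1},{"wx":0,"wy":0,"wz":0,"tx":0.308,"ty":0.044,"tz":0.635,"claw":1}]' 30
python3 go.py .4632 -.0708 .07 186.35
```

```text
time: 40.2
tcp_pos: [0.4634, -0.0711, 0.0739]
tcp_rot: [-0.056, 0.998, -0.0, 0.0]
wrist_force: [0.7, 2.2, 4.5]
gripper_width: 0.011
finger_force: 30.0
t [0.001 0.001 0.013] w [-0.     0.001  0.001] | now [ 0.4634 -0.0711  0.0739] yaw -173.61 w 0.011 f 30.0 T 40.2
```

```bash

python3 -m creep '[{"wx":0,"wy":0,"wz":0,"tx":-0.002,"ty":-0.008,"tz":0,"claw":1},{"wx":0,"wy":0,"wz":0,"tx":-0.005,"ty":-0.016,"tz":0,"claw":1},{"wx":0,"wy":0,"wz":0,"tx":-0.005,"ty":-0.016,"tz":0,"claw":1}]'
python3 go.py .4671 -.083 .07 186.35
```

```text
time: 40.58
tcp_pos: [0.4655, -0.0749, 0.0738]
tcp_rot: [-0.055, 0.998, 0.001, 0.001]
wrist_force: [2.1, 8.3, 6.6]
gripper_width: 0.011
finger_force: 30.0
t [-0.002 -0.027  0.013] w [ 0.002  0.001 -0.   ] | now [ 0.4655 -0.0749  0.0738] yaw -173.66 w 0.011 f 30.0 T 40.6
```

```bash

python3 -m creep '[{"wx":0,"wy":0,"wz":0,"tx":-0.002,"ty":-0.01,"tz":0,"claw":1},{"wx":0,"wy":0,"wz":0,"tx":-0.003,"ty":-0.018,"tz":0,"claw":1},{"wx":0,"wy":0,"wz":0,"tx":-0.003,"ty":-0.018,"tz":0,"claw":1}]'
python3 go.py .4671 -.083 .07 186.35
python3 - <<'E'
from h import *
im,d,C=shot("wrist","w_b.png")
s,_,C=shot("scene","s_b.png")
E
```

```text
time: 40.95
tcp_pos: [0.4679, -0.0803, 0.0739]
tcp_rot: [-0.055, 0.998, 0.001, 0.002]
wrist_force: [5.9, 9.3, 3.7]
gripper_width: 0.0107
finger_force: 30.0
t [ 0.004 -0.009  0.013] w [ 0.001  0.004 -0.   ] | now [ 0.4679 -0.0803  0.0739] yaw -173.67 w 0.0107 f 30.0 T 41.0
```

View pics/w_b.png

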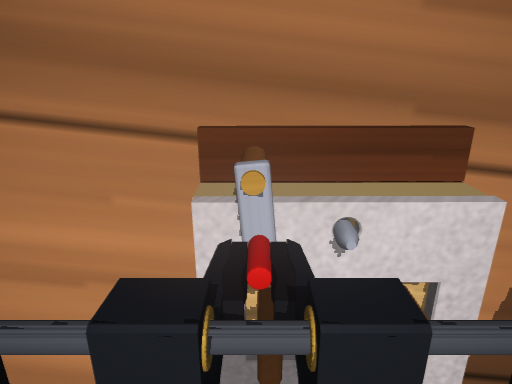

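The bar is now nearly square over the plate: pivot at (253,182), peg at (259,265). A little more.

```bash

python3 -m creep '[{"wx":0,"wy":0,"wz":0,"tx":0.002,"ty":-0.009,"tz":0,"claw":1},{"wx":0,"wy":0,"wz":0,"tx":0.002,"ty":-0.014,"tz":0,"claw":1},{"wx":0,"wy":0,"wz":0,"tx":0.002,"ty":-0.014,"tz":0,"claw":1}]'
python3 -m creep '[{"wx":0,"wy":0,"wz":0,"tx":0,"ty":0,"tz":0,"claw":0.3},{"wx":0,"wy":0,"wz":0,"tx":0,"ty":0,"tz":0,"claw":0.3},{"wx":0,"wy":0,"wz":0,"tx":0,"ty":0,"tz":0,"claw":0.3},{"wx":0,"wy":0,"wz":0,"tx":0,"ty":0,"tz":-0.1,"claw":0.3},{"wx":0,"wy":0,"wz":0,"tx":0,"ty":0,"tz":-0.25,"claw":0.3},{"wx":0,"wy":0,"wz":0,"tx":0,"ty":0,"tz":-0.45,"claw":0.3},{"wx":0,"wy":0,"wz":0,"tx":-0.3,"ty":0,"tz":-0.65,"claw":0.3},{"wx":0,"wy":0,"wz":0,"tx":-0.3,"ty":0,"tz":-0.65,"claw":0.3},{"wx":0,"wy":0,"wz":0,"tx":-0.3,"ty":0,"tz":-0.65,"claw":0.3}]'
python3 m6.py w_end2.png
```

```text
time: 41.42
tcp_pos: [0.4678, -0.0847, 0.0739]
tcp_rot: [-0.055, 0.998, 0.0, 0.002]
wrist_force: [6.5, 7.3, 2.6]
gripper_width: 0.0108
finger_force: 30.0
time: 42.55
tcp_pos: [0.5578, -0.0753, 0.2693]
tcp_rot: [-0.056, 0.998, -0.001, 0.001]
wrist_force: [-0.9, -0.1, -0.7]
gripper_width: 0.0311
finger_force: 0.0
plate 19461 (array([562.5, -22. ]), 238.1, 169.4, 6.4) 0.0471 slope [ 0.    -0.003]
red top 130 [[468.2 -85.2]] 0.0919
red top 53 [[538.7 -25.8]] 0.0932
red top 100 [[657.2  36.4]] 0.0913
```

View pics/w_end2.png

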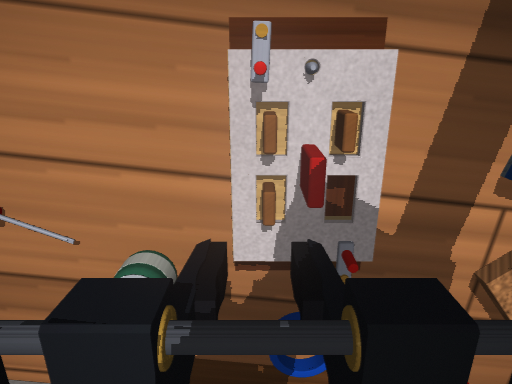

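Both bars now lie over the plate's ends, with pegs at (260,68) and (350,261). Button B reads about 1.6 rad and A about 1.5 rad. The plate is home and the robot is clear of everything.

```bash
python3 -c "
from cell import manip
print(manip.job_done())"
```

```text
the job is handed in; nothing more can be done
None
```

The job is handed in at about 43 s of the 210 s: all three pulls (the fourth was absent) lie in their own bays, the plate is home on both dowels, and both turn-buttons are shut (A about 1.5 rad, B about 1.6 rad by camera); no verdict came back.

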